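# Tip the nutmegs from the roll-top bin's scoop into the scale's shallow dish

### The job

Roll the bin's curved cover fully open, take the loaded scoop out by its sides and set it down on the white cutting board with all four nutmegs still in it. Take it again by its top handle, bring its spout down close over the shallow dish on the scale (no more than about 3 cm above the rim) and only then tip all four nutmegs into the dish, without spilling any. Finally stand the empty scoop back on the board, leaving the bin open, the dish in its place on the scale and the other things on the bench alone.

Things in the scene. Friction and masses are not known exactly. Their poses are not given: they have to be found in the camera images.
- bin: fixed steel roll-top bin, 300 x 300 mm, 168 mm high; origin at the centre of its underside; its open front faces its -x. Floor plate 12 mm thick, no lip. Two half-disc side cheeks 284 mm apart, curved at radius 147 mm about the cover's axis. A fixed curved hood (radius 146 mm) covers its rear half (x > 0); the slatted cover rolls in under it.
- bin_axis (a point): the cover's rolling axis: in the bin's mid-plane, 20 mm above its underside; the axis runs along the bin's y. Same axes as the bin.
- cover (a joint): turn of the curved slatted cover (quarter cylinder, radius 136 mm) about the bin's y axis, rad: 0 closed down at the front, growing as its front edge rolls up and back under the hood; 1.25 is the stop, fully open. It stays where it is left; about 3 to 5 N at the tab moves it.
- cover_tab (a point): grip point on the cover's tab, a dark steel block at the middle of its lower edge: 26 mm wide (bin's y), 16 mm thick, standing out radially to 181 mm from the axis. The point is 163 mm from the axis, at 0.279 rad above the horizontal (on the front side) plus the cover's angle. Pinch it from above on its two side faces; it turns between the fingers as it goes round.
- scoop: steel scoop, 170 mm long (x), 60 wide, 101 high over its handle, walls 42 high; origin centre of underside, open mouth at -x; 0.15 kg. Floor 3 mm, its last 40 mm ramping up 12 mm to the spout: level, it keeps the nutmegs in; tipped mouth-down some 20 to 40 degrees they roll out. Starts in the bin on the floor plate, mouth to the front, handle under the hood: draw it 100 mm forward before lifting.
- scoop_sides (a point): point midway between the two outer side walls (60 mm apart), 43 mm behind the spout edge and 28 mm above the underside (scoop frame -42, 0, 28): pinch across the scoop's width here from above while it is in the bin. Scoop axes.
- scoop_grip (a point): grip point on the black handle bar above the rear (scoop frame 30, 0, 93): bar 75 mm long along the scoop's x (from 10 to 85), 22 mm wide (y), 16 mm high, joined to the back wall by a post at its rear end; pinch across its width from above. Scoop axes.
- scoop_spout (a point): middle of the spout's lip at the mouth (scoop frame -85, 0, 13.5). Scoop axes.
- scoop_in (a point): point in the scoop where the nutmegs lie (scoop frame 0, 0, 15). Scoop axes.
- scale: fixed low bench scale, 170 x 160 mm, flat steel top at 38 mm height, with a display 40 mm high on its +x side (to 140 mm from its centre); origin at the centre of its underside.
- dish: loose shallow round steel dish centred on the scale's top; 156 mm across the rim, 126 mm inside floor, 20 mm high, wall 3 mm, floor 4 mm; origin at the centre of its underside. Mass 0.25 kg.
- board: fixed white cutting board, 240 (x) x 130 (y) x 12 mm; origin at the centre of its underside. Board and scale may swap places.
- nutmeg0: a whole nutmeg, brown, egg-shaped, 29 mm long, 24 mm thick, 12 g; origin at its centre
- nutmeg1: a whole nutmeg, brown, egg-shaped, 29 mm long, 24 mm thick, 12 g; origin at its centre
- nutmeg2: a whole nutmeg, brown, egg-shaped, 29 mm long, 24 mm thick, 12 g; origin at its centre
- nutmeg3: a whole nutmeg, brown, egg-shaped, 29 mm long, 24 mm thick, 12 g; origin at its centre
- jar: bystander, leave alone: glass jar with steel lid, 70 mm across, 110 mm high; origin at the centre of its underside
- can: bystander, leave alone: closed steel can, 70 mm across, 70 mm high; origin at the centre of its underside
- brush: bystander, leave alone: brush lying flat, 170 mm long
- spatula: bystander, leave alone: spatula lying flat, 190 mm long

How it is judged:
By the outcome, as a careful person would: the job done as asked, in the order asked, and still so for the second after the job is handed in, with the robot touching nothing.
It also fails if it takes over 72 s, if anything falls off the work surface, if the arm or the gripper's body presses on something with over 40 N, if the wrist force passes 120 N, or if a joint passes its speed limit or range.

### The arm

A 6-joint arm with a two-finger parallel gripper is mounted at the origin on the work surface. World frame = base frame: x ahead of the robot, y to its left, z up, the work surface at z = 0. Lengths are in mm, angles in rad, forces in N, time in s.
With the tool pointing down it reaches from about 400 to 925 mm from the base axis. Payload 12.5 kg.
Tool frame: the origin (TCP) lies on the centre line of the jaws, within the pads' length; the fingertips stand 25 mm ahead of it and the grasp point (between the pads) lies 6 mm ahead of it (env.tip_extent is the distance from the TCP to the fingertips, in mm); x points along the fingers, z is the direction in which the jaws open and shut, and the axes are right-handed (so a half turn about x gives the same grasp; the last joint's range is limited). The gripper opens to 95 mm and grips with 3 to 60 N. Pads are 20 mm wide; open, the fingers measure 119 mm over their backs; the gripper's body (75 mm by 180 mm) begins 59 mm behind the grasp point.
Start: joints at [1.158, 0.491, 1.559, -0, 1.092, -0.106], TCP at [188.738, 595.837, 239.661] pointing down, gripper open.
Joint ranges: [-3.1, 3.1], [-0.84, 2.19], [0.05, 2.79], [-1.13, 4.28], [0.06, 2.93], [-2.69, 2.69]. Speed limits (rad/s): [2.22, 2.22, 2.79, 3.14, 3.14, 3.14].

### API

Orientations are given as [roll, pitch, yaw] about the fixed x, y, z axes, in that order (R = Rz(yaw) Ry(pitch) Rx(roll)).
In Python, from cell import env gives the robot as it stands.
- The arm moves only by the tool step_arm, never from a script. Its argument "rows" is a list of rows, each a list of 6 numbers: the shift along the tool's x, y, z in mm, then the turn, a rotation vector about the tool's x, y, z in rad. In form: [[x, y, z, wx, wy, wz], ...]. A call has 1 to 8 rows; each row shifts and turns the pose as measured when the row begins, along the tool's axes as they then stand; what a row does not reach is not made up. A row lasts 1/8 s, in which the tool goes at most 62.5 mm and 10.7 degrees, less where a joint would pass 70% of its speed; a pose out of reach is approached as far as the arm can. A call is refused whole if a number of a shift passes 62.5 or a number of a turn 0.188, either way. A call with a gripper value outside its range is refused whole. "grip" is the finger opening in mm, from 0 to 95.1, set as the call begins (left out, the last holds). The fingers move at their own pace and stop on an object; the grip force is fixed at half the most. Time passes only in rows, so rows that do not move let the fingers close. It gives the time, the measured TCP pose, the force and the opening at its end, in the units of the state.
- env.state(): the state, without advancing time (a new reading comes with each control period).
- env.read_camera(name): name is "scene" or "top"; returns the picture (400x640x3 uint8, red, green, blue); there is no depth.
- env.get_calibration(name): a dict with "fx", "fy", "cx", "cy" (pixels), "pose" (4x4, takes a point from camera to world coordinates). Camera axes: x right, y down, z forward; pixel columns grow to the right and rows downward; lengths in mm; the calibration is good to about 2 mm. A picture is of the moment at which its call begins. get_calibration takes no time and is no camera call.
- env.job_done(): hands the job in, once; it reports no verdict.
The state is a dict: "t": time; "joints": joint angles; "qvel": joint speeds; "tau": joint torques, N m; "eef_pos": TCP position; "tcp_rot": TCP orientation; "ft_force": force on the tool from outside, world axes, zero at the start; "moment": the same for the moment, N m; "opening": opening from 0.0 (shut) to 1.0 (fully open).
Only numpy, scipy, OpenCV 4.12 (cv2) and the standard library are available. Lean on these libraries where they do the work, as an engineer would, in place of code of your own. Each camera call takes 0.05 s, during which the arm holds its last target.

## Working session

There is one attempt and no reset: what is moved stays moved. The work goes in short steps, Python scripts to look and compute and a tool call to move; the robot and the scene stay as the last step left them, time stands still between calls to the robot, and variables do not carry over. Pictures are saved under pics/ and viewed, and the job is handed in when it is done.

Besides the shell and the picture viewer there is one more tool, called after "Request:" in YAML: its name, and indented under it one key for each argument. step_arm: Moves the arm, as the interface text tells. Its arguments: {"type":"object","properties":{"rows":{"type":"array","items":{"type":"array","items":{"type":"number"}}},"grip":{"type":"number"}},"required":["rows"]}

```bash
ls; mkdir -p pics; python3 - <<'E'
from cell import env
import cv2,numpy as np
np.set_printoptions(precision=4,suppress=True)
s=env.state();print(s)
for n in("scene","top"):
    im=env.read_camera(n);cv2.imwrite(f"pics/{n}0.png",im[:,:,::-1]);c=env.get_calibration(n);print(n,c)
E
```

```text
pics
{'t': 0.0, 'joints': array([ 1.1584,  0.4916,  1.5595,  0.    ,  1.0917, -0.1056]), 'qvel': array([ 0.0006, -0.0005,  0.0016, -0.0006,  0.0004, -0.0003]), 'tau': array([  0.0036, -61.2652, -25.8167,   0.0694,   0.0483,  -0.0001]), 'eef_pos': array([188.6389, 595.619 , 239.052 ]), 'tcp_rot': array([ 3.0278,  1.5697, -1.9914]), 'ft_force': array([-0.6804,  0.6659,  0.7048]), 'moment': array([-0.0096, -0.0249, -0.0162]), 'opening': 0.9990212360620792}
scene {'fx': 431.9577390529478, 'fy': 431.9577390529478, 'cx': 315.0208710110615, 'cy': 197.04290542065434, 'pose': array([[  -0.9738,    0.2143,   -0.0764,  624.7882],
       [   0.2275,    0.9253,   -0.3035,  218.0061],
       [   0.0056,   -0.3129,   -0.9498, 1049.0969],
       [   0.    ,    0.    ,    0.    ,    1.    ]])}
top {'fx': 507.56233307084887, 'fy': 507.56233307084887, 'cx': 322.1877285453643, 'cy': 200.31552700475092, 'pose': array([[  -0.0281,   -0.9892,    0.1436,  388.3569],
       [  -0.9996,    0.0279,   -0.0033,  -91.8736],
       [  -0.0008,   -0.1436,   -0.9896, 1285.5002],
       [   0.    ,    0.    ,    0.    ,    1.    ]])}
```

View pics/scene0.png

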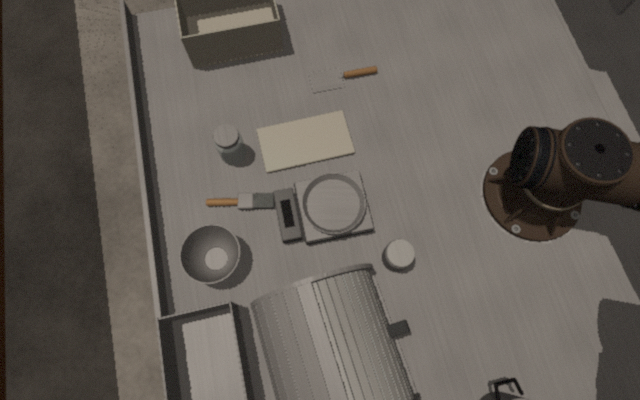

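View pics/top0.png

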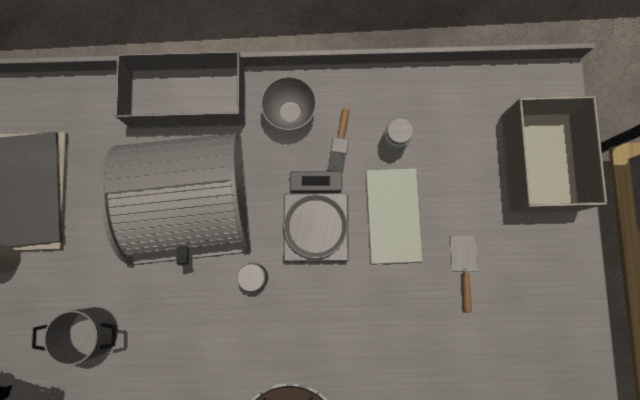

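The scene view has the bin at bottom centre with its tab near (399,328), the scale near (335,205), the board near (305,140) and the can at (400,254). In the top view the bin spans (105-248, 135-265) with the tab at (183,255), the dish is at (315,226) and the board at (394,216). I'll zoom in to measure.

```bash
cat > h.py <<'E'
import cv2,numpy as np
from cell import env
from scipy.spatial.transform import Rotation as R
np.set_printoptions(precision=4,suppress=True)
def ray(n,u,v):
    c=env.get_calibration(n);P=np.array(c["pose"])
    d=P[:3,:3]@np.array([(u-c["cx"])/c["fx"],(v-c["cy"])/c["fy"],1]);return P[:3,3],d
def onz(n,u,v,z):
    o,d=ray(n,u,v);return o+d*(z-o[2])/d[2]
def tri(a,b):
    (o1,d1),(o2,d2)=ray("top",*a),ray("scene",*b)
    t=np.linalg.lstsq(np.c_[d1,-d2],o2-o1,rcond=None)[0]
    p,q=o1+d1*t[0],o2+d2*t[1];return (p+q)/2,np.linalg.norm(p-q)
def proj(n,p):
    c=env.get_calibration(n);P=np.linalg.inv(np.array(c["pose"]))
    q=P[:3,:3]@np.array(p)+P[:3,3];return np.array([c["fx"]*q[0]/q[2]+c["cx"],c["fy"]*q[1]/q[2]+c["cy"]])
def st():
    s=env.state();T=R.from_euler("xyz",s["tcp_rot"]).as_matrix();return s,np.array(s["eef_pos"]),T
def crop(src,dst,x0,y0,x1,y1,k):
    im=cv2.imread(src)[y0:y1,x0:x1];im=cv2.convertScaleAbs(im,alpha=1.5,beta=10);cv2.imwrite(dst,cv2.resize(im,None,fx=k,fy=k,interpolation=cv2.INTER_CUBIC))
E
python3 - <<'E'
from h import *
crop("pics/top0.png","pics/t0a.png",95,125,295,295,4-0)
crop("pics/top0.png","pics/t0b.png",270,130,440,280,4)
crop("pics/scene0.png","pics/s0a.png",240,100,430,240,4)
crop("pics/scene0.png","pics/s0b.png",240,240,430,400,4)
s,p,T=st();print(T)
E
```

```text
[[-0.0004 -0.9533  0.302 ]
 [-0.0009  0.302   0.9533]
 [-1.      0.0001 -0.001 ]]
```

View pics/t0a.png

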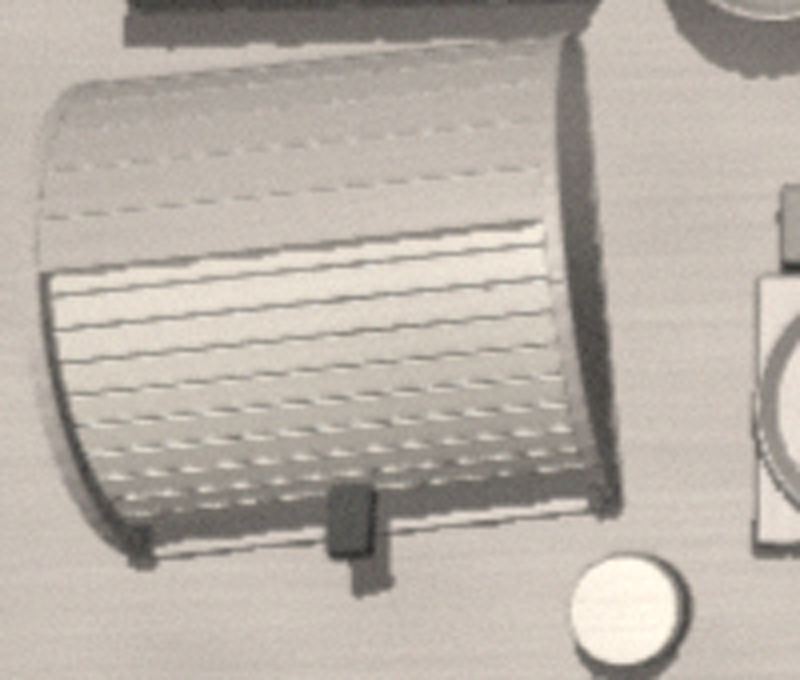

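View pics/t0b.png

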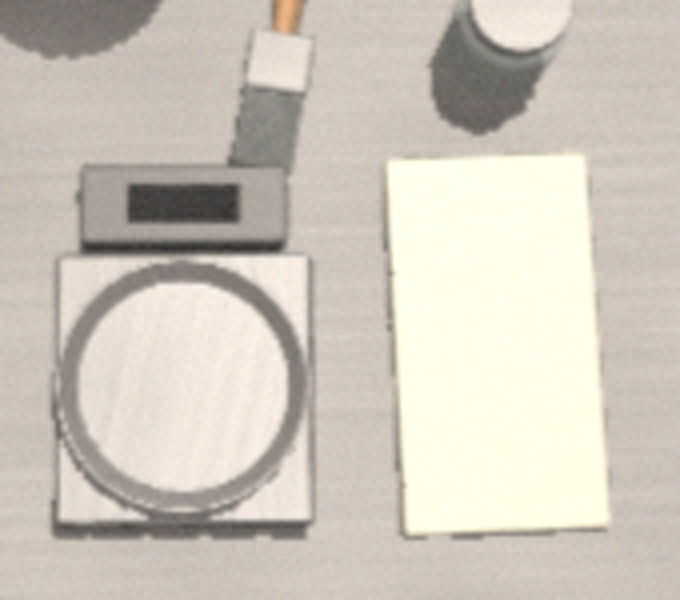

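View pics/s0b.png

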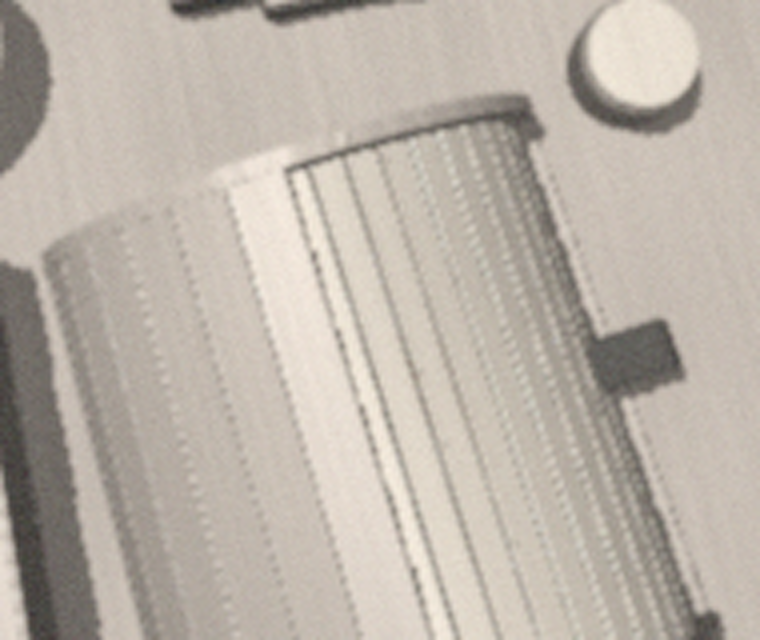

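```bash
python3 - <<'E'
from h import *
t=lambda x,y:(95+x/4,125+y/4)
for z in(6,12):
  a=onz("top",*t(155,557),z);b=onz("top",*t(597,507),z);print("front",a,b,np.linalg.norm(a-b),np.arctan2(*(a-b)[[1,0]]))
a=onz("top",*t(40,273),166);b=onz("top",*t(545,222),166);print("hood",a,b,np.linalg.norm(a-b),np.arctan2(*(a-b)[[1,0]]))
# tab outer end top face
s=lambda x,y:(240+x/4,240+y/4)
# tab outer upper edge corners: top view bottom of dark quad; scene right
print("tab outer",tri(t(348,556),s(672,350)))
u=lambda x,y:(270+x/4,130+y/4)
B=[onz("top",*u(*p),12) for p in((388,160),(585,155),(607,526),(407,533))]
print("board",B,np.mean(B,0))
S=[onz("top",*u(*p),38) for p in((58,256),(310,256),(312,521),(57,524))]
print("scale",S,np.mean(S,0))
print("dishc",onz("top",*u(183,387),58))
print("disp",onz("top",*u(82,166),40),onz("top",*u(286,168),40))
print("can",onz("top",95+628/4,125+610/4,70),"jar",onz("top",400,131,110))
E
```

```text
front [425.6899 379.7747   6.    ] [449.0777 103.1637   6.    ] 277.59796608493247 1.6551468628420798
front [425.5148 377.5629  12.    ] [448.7929 102.2491  12.    ] 276.29621728207775 1.6551468628420798
hood [580.3973 388.9924 166.    ] [601.3989 106.9539 166.    ] 282.81932556018194 1.6451227752637727
tab outer (array([419.9583, 240.2136,  78.5046]), np.float64(2.8360268638326476))
board [array([ 648.2119, -212.8269,   12.    ]), array([ 647.9145, -338.885 ,   12.    ]), array([ 412.1755, -339.7018,   12.    ]), array([ 411.3477, -215.0096,   12.    ])] [ 529.9124 -276.6058   12.    ]
scale [array([587.8733,  -2.6966,  38.    ]), array([ 583.4566, -159.3858,   38.    ]), array([ 419.771 , -154.8398,   38.    ]), array([422.3224,   0.7936,  38.    ])] [503.3558 -79.0322  38.    ]
dishc [502.1355 -78.4973  58.    ]
disp [644.0747 -18.827   40.    ] [ 639.2046 -146.2459   40.    ]
can [384.7929  75.4268  70.    ] jar [ 720.8226 -286.1272  110.    ]
```

View pics/s0a.png

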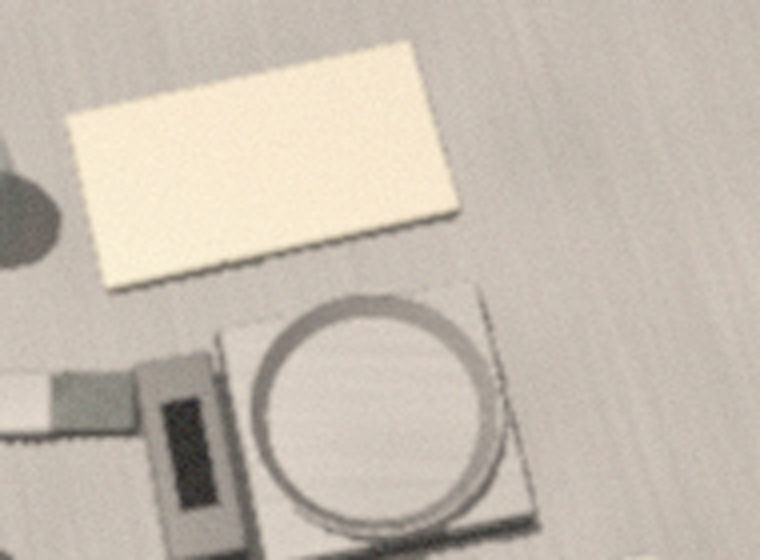

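```bash
cat >> h.py <<'E'
BC=np.array([589.5,252.0]);BY=0.08
def binw(x,y,z,c=None):
    c0=BC if c is None else c
    return np.array([c0[0]+x*np.cos(BY)-y*np.sin(BY),c0[1]+x*np.sin(BY)+y*np.cos(BY),z])
def down(zyaw):
    z=np.array([np.cos(zyaw),np.sin(zyaw),0]);x=np.array([0,0,-1.]);return np.c_[x,np.cross(z,x),z]
def rel(target,zyaw=None,Rt=None):
    s,p,T=st()
    if Rt is None: Rt=down(zyaw) if zyaw is not None else T
    print("t",s["t"],"tcp",p,"F",s["ft_force"],"open",s["opening"]*95.1)
    print(" shift",T.T@(np.array(target)-p),"turn",R.from_matrix(T.T@Rt).as_rotvec())
E
python3 -c "
from h import *
rel(binw(-158.6,0,150),BY+np.pi/2)"
```

```text
t 0.1 tcp [188.6445 595.6697 239.1318] F [ 1.0945 -0.4541  0.5095] open 94.78692333022967
 shift [  89.3447 -339.0602 -266.2988] turn [-0.3868 -0.0009 -0.0003]
```

Request:
step_arm:
  rows:
    - [-30, 0, 0, -0.129, 0, 0]
    - [-10, 0, 0, -0.129, 0, 0]
    - [0, 0, 0, -0.129, 0, 0]

```text
t: 0.48
eef_pos: [188.5, 595.3, 279.0]
tcp_rot: [2.641, 1.567, -1.981]
ft_force: [0.4, -0.7, 0.4]
opening: 0.998
```

```bash
python3 -c "
from h import *
rel(binw(-158.6,0,180),BY+np.pi/2)"
```

```text
t 0.475 tcp [188.5159 595.3147 278.96  ] F [ 0.4422 -0.7072  0.3869] open 94.90027744355189
 shift [  99.8515 -209.6339 -376.2989] turn [ 0.0112 -0.0034 -0.0018]
```

Request:
step_arm:
  rows:
    - [0, -27, -48, 0.006, 0, 0]
    - [0, -27, -48, 0.005, 0, 0]
    - [0, -27, -48, 0, 0, 0]
    - [0, -27, -48, 0, 0, 0]
    - [10, -27, -48, 0, 0, 0]
    - [20, -27, -48, 0, 0, 0]
    - [30, -27, -48, 0, 0, 0]
    - [30, -20, -40, 0, 0, 0]

```text
t: 1.48
eef_pos: [433.3, 230.8, 188.6]
tcp_rot: [-2.657, 1.568, -0.999]
ft_force: [-0.1, 0.7, -0.6]
opening: 0.996
```

```bash
python3 - <<'E'
from h import *
rel(binw(-158.6,0,79.4),BY+np.pi/2)
for n in("scene","top"):
    im=env.read_camera(n);cv2.imwrite(f"pics/{n}1.png",im[:,:,::-1])
crop("pics/scene1.png","pics/s1.png",240,240,500,400,3)
crop("pics/top1.png","pics/t1.png",95,125,295,325,3)
E
```

```text
t 1.475 tcp [433.2823 230.7553 188.5614] F [-0.1045  0.6741 -0.5887] open 94.72438309211927
 shift [109.1355   1.2731   8.9993] turn [ 0.0078 -0.0027  0.0014]
```

View pics/s1.png

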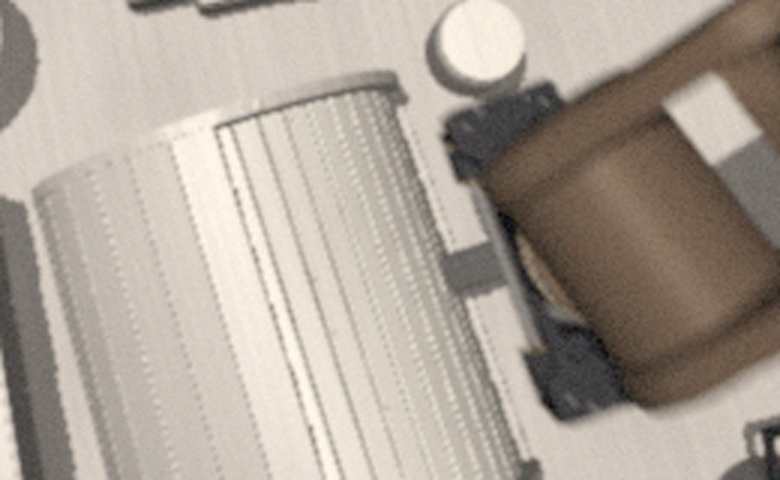

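View pics/t1.png

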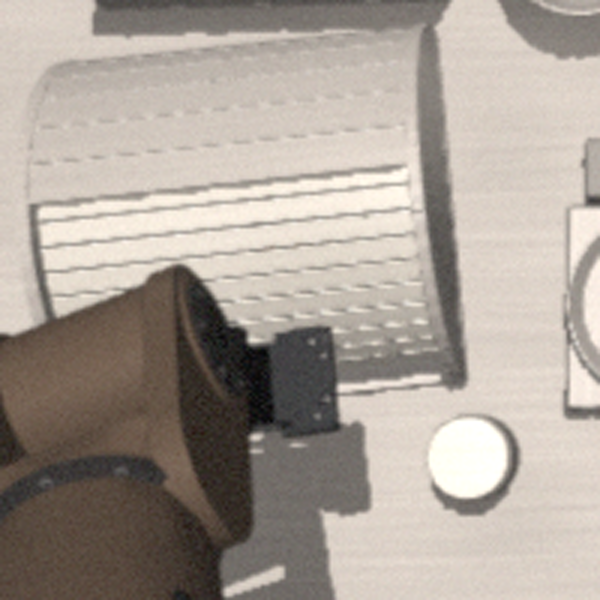

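The gripper is above the tab, with its body parallel to the bin and clear of the can (top crop (470,457)). I'll go down now.

Request:
step_arm:
  rows:
    - [20, 1, 9, 0.007, -0.002, 0]
    - [30, 0, 0, 0, 0, 0]
    - [30, 0, 0, 0, 0, 0]
    - [18, 0, 0, 0, 0, 0]
    - [10, 0, 0, 0, 0, 0]

```text
t: 2.2
eef_pos: [431.2, 239.5, 76.9]
tcp_rot: [2.348, 1.569, -2.289]
ft_force: [0.7, 0.5, 0.1]
opening: 1.0
```

```bash
python3 - <<'E'
from h import *
rel(binw(-158.6,0,79.4),BY+np.pi/2)
E
```

```text
t 2.2 tcp [431.228  239.493   76.8835] F [0.6943 0.5491 0.1053] open 95.07176962844416
 shift [-2.5165 -0.1624 -0.1842] turn [-0.0042 -0.0014 -0.0014]
```

Request:
step_arm:
  rows:
    - [-2.5, 0, 0, 0, 0, 0]
    - [0, 0, 0, 0, 0, 0]
    - [0, 0, 0, 0, 0, 0]
    - [0, 0, 0, 0, 0, 0]
    - [0, 0, 0, 0, 0, 0]
  grip: 0

```text
t: 2.82
eef_pos: [431.7, 240.3, 81.4]
tcp_rot: [-2.194, 1.57, -0.547]
ft_force: [-0.6, 0.5, -0.3]
opening: 0.532
```

```bash
python3 - <<'E'
from h import *
rel(binw(-158.6,0,79.4),BY+np.pi/2)
for i,q in enumerate(np.arange(0,1.33,.1)):
    th=q+.279; print(round(q,2), -165*np.cos(th), 20+165*np.sin(th)+14, "d up,fwd", 165*(np.sin(th+.1)-np.sin(th)), 165*(np.cos(th)-np.cos(th+.1)))
E
```

```text
t 2.825 tcp [431.6846 240.2592  81.419 ] F [-0.5916  0.4662 -0.34  ] open 50.62265301832721
 shift [ 2.0193  0.3495 -0.9084] turn [-0.0037 -0.0007  0.0009]
0.0 -158.61966670862344 79.44008509284741 d up,fwd 15.608532120026707 5.328876586072472
0.1 -153.29079012255096 95.04861721287412 d up,fwd 14.998554516825523 6.860507489778691
0.2 -146.43028263277228 110.04717172969966 d up,fwd 14.238716314755186 8.323590470429304
0.3 -138.10669216234297 124.28588804445484 d up,fwd 13.336609565961668 9.70350688651258
0.4 -128.4031852758304 137.6224976104165 d up,fwd 12.301247822882026 10.98646906933875
0.5 -117.41671620649164 149.92374543329854 d up,fwd 11.142976077808088 12.159658084867921
0.6 -105.25705812162371 161.0667215111066 d up,fwd 9.873367399142849 13.211351816261653
0.7 -92.04570630536206 170.94008891024947 d up,fwd 8.505107297126738 14.131042087399603
0.8 -77.91466421796245 179.4451962073762 d up,fwd 7.051866974412403 14.909539657101735
0.9 -63.00512456086076 186.49706318178858 d up,fwd 5.528166727927047 15.539066034988654
1.0 -47.466058525872135 192.02522990971562 d up,fwd 3.9492308668652134 16.013331201586276
1.1 -31.45272732428586 195.97446077658083 d up,fwd 2.330835596423814 16.32759645612119
1.2 -15.125130868164673 198.30529637300464 d up,fwd 0.6891513871747534 16.478721764052352
1.3 1.3535908958876788 198.9944477601794 d up,fwd -0.9594185949317646 16.465197131258304
```

Request:
step_arm:
  rows:
    - [2, 0, 0, 0, 0, 0]
    - [0, 0, 0, 0, 0, 0]
    - [0, 0, 0, 0, 0, 0]
    - [0, 0, 0, 0, 0, 0]
    - [0, 0, 0, 0, 0, 0]

```text
t: 3.45
eef_pos: [431.7, 236.3, 78.8]
tcp_rot: [2.837, 1.565, -1.797]
ft_force: [-2.3, 3.4, 1.9]
opening: 0.27
```

Request:
step_arm:
  rows:
    - [-15.6, -5.3, 0, 0, 0, 0]
    - [-15, -6.9, 0, 0, 0, 0]
    - [-14.2, -8.3, 0, 0, 0, 0]
    - [-13.3, -9.7, 0, 0, 0, 0]

```text
t: 3.95
eef_pos: [464.6, 239.0, 135.5]
tcp_rot: [3.079, 1.564, -1.554]
ft_force: [8.2, 0.2, -14.3]
opening: 0.27
```

```bash
cat >> h.py <<'E'
BC=np.array([589.5,249.0])
def arc():
    s,p,T=st();d=p[:2]-BC;x=d@[np.cos(BY),np.sin(BY)];y=d@[-np.sin(BY),np.cos(BY)];z=p[2]-34
    print("bin x,y",x,y,"r",np.hypot(x,z),"q",np.arctan2(z,-x)-.279,"F",s["ft_force"],s["opening"]*95.1)
    rel(p,BY+np.pi/2)
E
python3 - <<'E'
from h import *
arc()
E
```

```text
bin x,y -125.32496942156531 -0.004927709124784823 r 161.25375876210995 q 0.40160684411921777 F [  8.17     0.2378 -14.306 ] 25.697139107842148
t 3.95 tcp [464.5763 238.9798 135.4713] F [  8.17     0.2378 -14.306 ] open 25.697139107842148
 shift [0. 0. 0.] turn [-0.0006 -0.0069 -0.0004]
```

Request:
step_arm:
  rows:
    - [-10.5, -12.5, 0, 0, 0.003, 0]
    - [-10.5, -12.5, 0, 0, 0.003, 0]
    - [-9, -13.3, 0, 0, 0, 0]

```text
t: 4.32
eef_pos: [500.9, 241.9, 163.8]
tcp_rot: [2.566, 1.553, -2.067]
ft_force: [0.1, -0.2, -9.4]
opening: 0.27
```

```bash
python3 - <<'E'
from h import *
arc()
E
```

```text
bin x,y -88.92836867598618 0.04582379224455795 r 157.34799352258185 q 0.6911569962993184 F [ 0.133  -0.1681 -9.4462] 25.69346870746249
t 4.325 tcp [500.8524 241.939  163.8081] F [ 0.133  -0.1681 -9.4462] open 25.69346870746249
 shift [0. 0. 0.] turn [-0.0004 -0.0146 -0.0095]
```

Request:
step_arm:
  rows:
    - [-10.5, -13.5, 0, 0, -0.007, -0.005]
    - [-9, -14.5, 0, 0, -0.007, -0.005]
    - [-7.5, -15, 0, 0, 0, 0]

```text
t: 4.7
eef_pos: [543.1, 245.3, 185.9]
tcp_rot: [1.701, 1.561, -2.932]
ft_force: [1.5, 2.7, -21.6]
opening: 0.269
```

```bash
python3 - <<'E'
from h import *
arc()
E
```

```text
bin x,y -46.53048622289516 0.01944049048232047 r 158.8560753720821 q 0.9945277227638541 F [  1.5247   2.7276 -21.6331] 25.592538940729312
t 4.7 tcp [543.1168 245.3009 185.8887] F [  1.5247   2.7276 -21.6331] open 25.592538940729312
 shift [0. 0. 0.] turn [-0.0007 -0.0012 -0.0094]
```

Request:
step_arm:
  rows:
    - [0, 0, 0, 0, 0, 0]
    - [0, 0, 0, 0, 0, 0]
    - [-8, 0, 0, 0, 0, -0.008]
    - [0, 0, 0, 0, 0, 0]
  grip: 45

```text
t: 5.2
eef_pos: [543.5, 245.6, 195.7]
tcp_rot: [-1.735, 1.569, -0.085]
ft_force: [0.7, -0.6, 0.2]
opening: 0.473
```

Request:
step_arm:
  rows:
    - [-3, 0, 0, 0, 0, 0]
    - [0, 0, 0, 0, 0, 0]
    - [0, 0, 0, 0, 0, 0]
    - [0, 0, 0, 0, 0, 0]
  grip: 0

```text
t: 5.7
eef_pos: [543.3, 245.3, 199.4]
tcp_rot: [-1.799, 1.568, -0.149]
ft_force: [0.1, -0.5, 1.4]
opening: 0.271
```

```bash
python3 - <<'E'
from h import *
arc()
for n in("scene","top"):
    im=env.read_camera(n);cv2.imwrite(f"pics/{n}2.png",im[:,:,::-1])
crop("pics/scene2.png","pics/s2.png",240,240,500,400,3)
E
```

```text
bin x,y -46.38348128848977 0.026378515536985933 r 171.75768714304212 q 1.0183494442017214 F [ 0.1059 -0.4732  1.3892] 25.733674515558832
t 5.7 tcp [543.2628 245.3196 199.3762] F [ 0.1059 -0.4732  1.3892] open 25.733674515558832
 shift [0. 0. 0.] turn [-0.0006 -0.0007  0.0028]
```

View pics/s2.png

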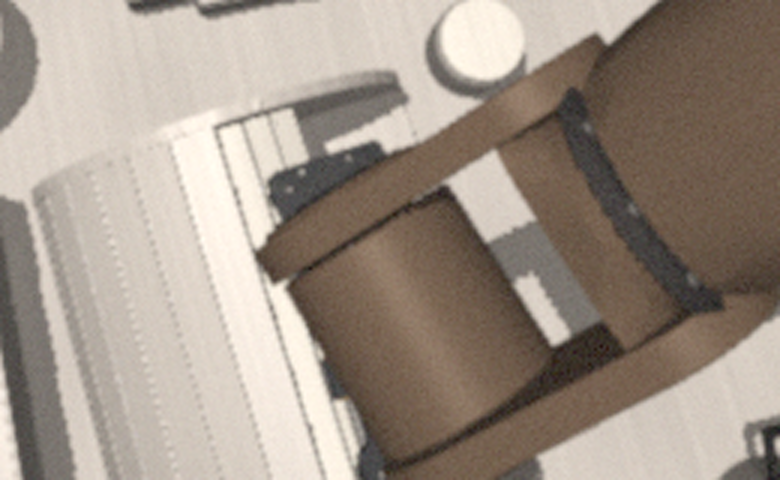

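The cover has rolled up to where its front edge sits around crop x≈300, and the bin floor is visible. I'll go on to the stop.

Request:
step_arm:
  rows:
    - [-3, -14, 0, 0, 0, 0]
    - [-2, -14, 0, 0, 0, 0]
    - [-1, -12, 0, 0, 0, 0]

```text
t: 6.18
eef_pos: [581.8, 248.4, 204.5]
tcp_rot: [1.828, 1.564, -2.805]
ft_force: [-36.7, -3.6, 10.6]
opening: 0.277
```

```bash
python3 - <<'E'
from h import *
arc()
E
```

```text
bin x,y -7.671104818428902 0.05184656258220218 r 170.64862498289975 q 1.2468285415485116 F [-36.7251  -3.5922  10.5596] 26.341446734000368
t 6.175 tcp [581.8493 248.4386 204.4761] F [-36.7251  -3.5922  10.5596] open 26.341446734000368
 shift [0. 0. 0.] turn [-0.0003 -0.0017 -0.0063]
```

At the stop: 36.7 N of resistance, and the pose corresponds to q≈1.247. I'll release and retreat.

Request:
step_arm:
  rows:
    - [0, 0, 0, 0, 0, 0]
    - [0, 0, 0, 0, 0, 0]
    - [0, 0, 0, 0, 0, 0]
    - [-30, 0, 0, 0, 0, 0]
    - [-40, 0, 0, 0, 0, 0]
    - [-40, 0, 0, 0, 0, 0.005]
    - [0, 60, 0, 0, 0, 0]
    - [0, 60, 0, 0, 0, 0]
  grip: 60

```text
t: 7.18
eef_pos: [466.3, 239.5, 318.4]
tcp_rot: [1.543, 1.568, -3.092]
ft_force: [0.1, 0.5, 0.7]
opening: 0.631
```

Request:
step_arm:
  rows:
    - [0, 60, 0, 0, 0, 0]
    - [0, 20, 55, 0, 0, 0]
    - [0, 0, 60, 0, 0, 0]
    - [0, 0, 60, 0, 0, 0]
    - [0, 0, 60, 0, 0, 0]
  grip: 95

```text
t: 7.8
eef_pos: [362.9, 470.6, 323.1]
tcp_rot: [-0.887, 1.564, 0.757]
ft_force: [1.3, -0.8, 0.8]
opening: 0.993
```

```bash
python3 - <<'E'
from h import *
arc()
for n in("scene","top"):
    im=env.read_camera(n);cv2.imwrite(f"pics/{n}3.png",im[:,:,::-1])
crop("pics/scene3.png","pics/s3.png",240,240,440,400,4)
crop("pics/top3.png","pics/t3.png",95,125,295,275,4)
E
```

```text
bin x,y -208.13942208000864 238.99895532106606 r 356.260133441871 q 0.6678599401494086 F [ 1.334  -0.8358  0.8352] 94.47895305863385
t 7.8 tcp [362.9267 470.6012 323.1354] F [ 1.334  -0.8358  0.8352] open 94.47895305863385
 shift [0. 0. 0.] turn [-0.0066  0.0045  0.0055]
```

View pics/s3.png

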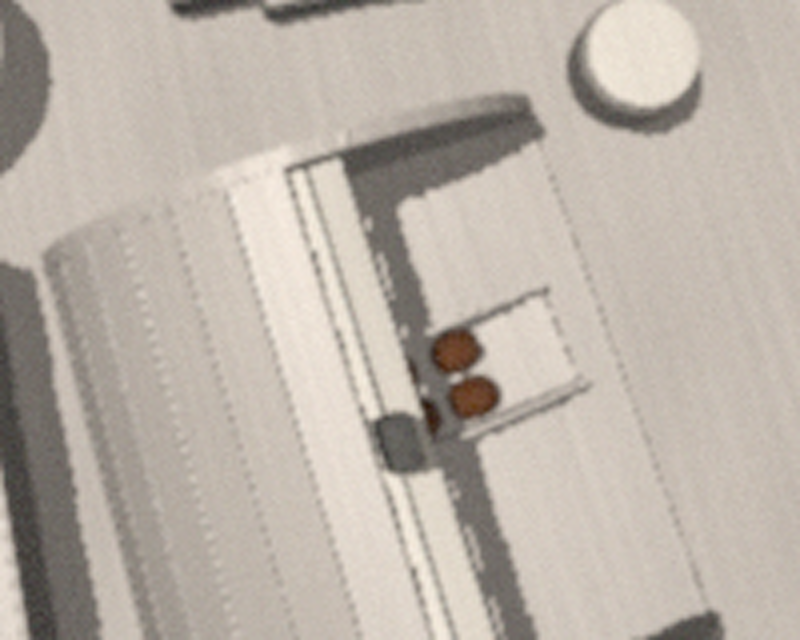

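View pics/t3.png

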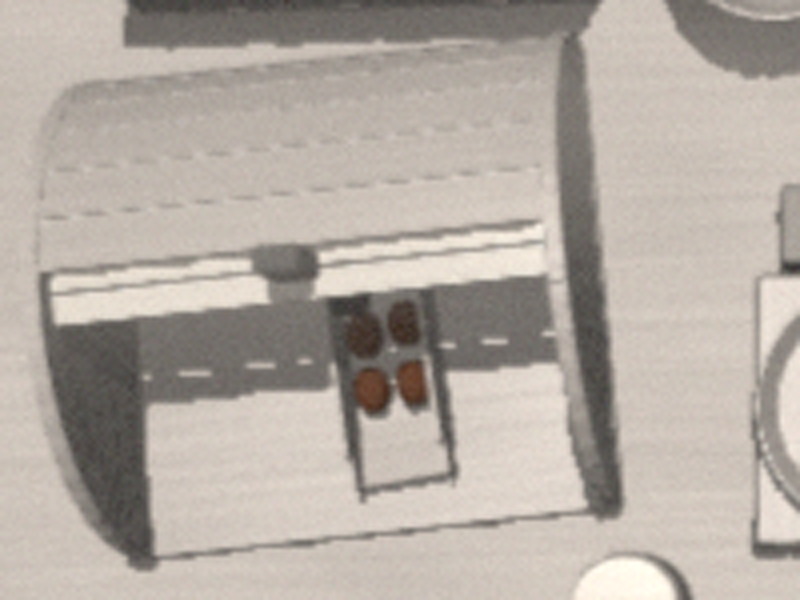

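The cover is fully open and stayed open. The scoop holds four nutmegs at top crop (365,332), (404,323), (372,390) and (412,383); its spout edge runs (362,492)-(455,480).

```bash
python3 - <<'E'
from h import *
t=lambda x,y:(95+x/4,125+y/4)
s=lambda x,y:(240+x/4,240+y/4)
for z in(25.5,54):
  print(z)
  for p in((362,490),(455,478),(333,310),(433,300)): print(p,onz("top",*t(*p),z))
for p in((545,292),(588,384),(475,330),(465,435)):print(p,onz("scene",*s(*p),25.5)[:2],onz("scene",*s(*p),54)[:2])
print(tri(t(362,490),s(588,384)),tri(t(455,478),s(545,292)))
E
python3 - <<'E'
import cv2
im=cv2.imread("pics/top3.png")[190:255,165:225];cv2.imwrite("pics/t3z.png",cv2.resize(im,None,fx=9,fy=9,interpolation=2))
im=cv2.imread("pics/scene3.png")[300:360,335:395];cv2.imwrite("pics/s3z.png",cv2.resize(im,None,fx=9,fy=9,interpolation=2))
E
```

```text
25.5
(362, 490) [462.7176 245.5286  25.5   ]
(455, 478) [468.5147 188.014   25.5   ]
(333, 310) [575.8059 264.8986  25.5   ]
(433, 300) [580.3783 202.2611  25.5   ]
54
(362, 490) [461.0356 237.8969  54.    ]
(455, 478) [466.7016 181.6832  54.    ]
(333, 310) [571.566  256.8287  54.    ]
(433, 300) [576.035  195.6081  54.    ]
(545, 292) [469.328  195.3433] [473.6565 195.9743]
(588, 384) [459.27   249.2734] [463.8785 248.4028]
(475, 330) [513.8553 206.456 ] [516.944  206.7776]
(465, 435) [533.8851 259.7343] [536.4161 258.5725]
(array([460.9779, 247.5995,  24.445 ]), np.float64(5.026427317228301)) (array([468.1289, 193.5507,   7.0338]), np.float64(4.218089051556208))
```

View pics/t3z.png

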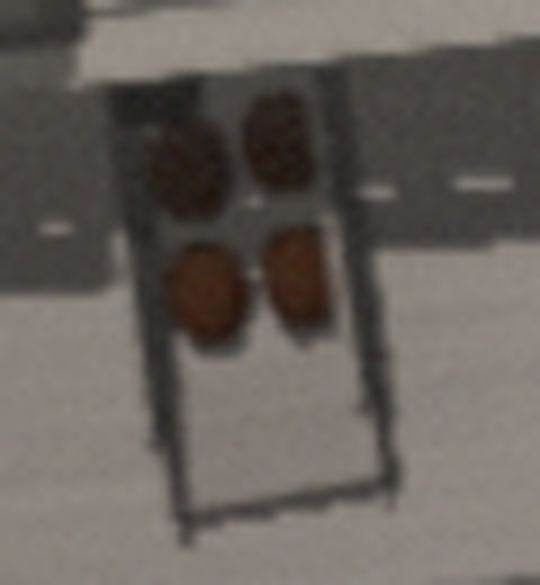

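View pics/s3z.png

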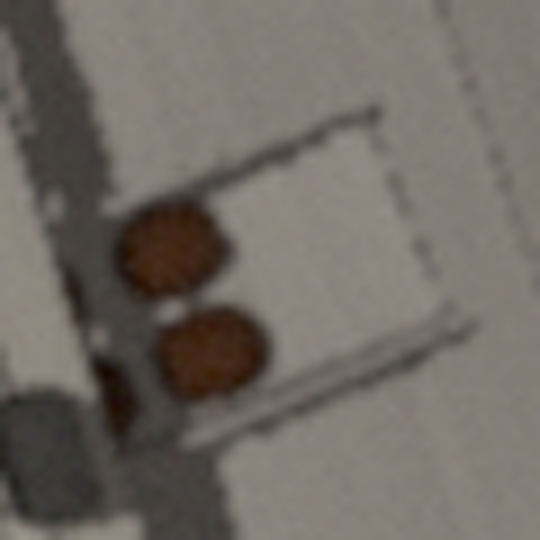

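```bash
cat >> h.py <<'E'
def tilted(zyaw,a):  # a: lean of body toward -scoop x
    return down(zyaw)@R.from_rotvec([0,0,-a]).as_matrix()
def tcp_for(g,Rt): return np.array(g)-6*Rt[:,0]
def go(g,zyaw,a=0.17):
    Rt=tilted(zyaw,a);t=tcp_for(g,Rt);s,p,T=st();w=t-p
    rel(t,Rt=Rt);print(" target tcp",t,"worldshift",w)
    print(" shift in final axes",Rt.T@w)
SY=0.14
SP=np.array([465.,219.])  # spout mid
def sc(x,y,yaw=SY): # scoop-frame xy to world
    o=SP+85*np.array([np.cos(yaw),np.sin(yaw)])
    return o+[x*np.cos(yaw)-y*np.sin(yaw),x*np.sin(yaw)+y*np.cos(yaw)]
E
python3 - <<'E'
from h import *
g=sc(-47,0);print(g)
go([*g,250],SY+np.pi/2)
E
```

```text
[502.6282 224.3026]
t 7.9 tcp [362.3879 472.9052 321.9121] F [-0.0009  0.1568  0.136 ] open 94.97128562341847
 shift [  65.3261 -119.4226 -259.0109] turn [-0.0633 -0.0008 -0.1653]
 target tcp [501.623  224.161  255.9135] worldshift [ 139.2352 -248.7442  -65.9986]
 shift in final axes [  82.5005  -90.5095 -265.7398]
```

Request:
step_arm:
  rows:
    - [0, 0, 0, -0.063, 0, -0.165]
    - [0, -15, -44, 0, 0, 0]
    - [5, -15, -44, 0, 0, 0]
    - [10, -15, -44, 0, 0, 0]
    - [15, -15, -44, 0, 0, 0]
    - [20, -15, -44, 0, 0, 0]
    - [25, -15, -44, 0, 0, 0]

```text
t: 8.78
eef_pos: [503.5, 221.1, 265.4]
tcp_rot: [-1.569, 1.387, 0.152]
ft_force: [0.8, 1.6, -0.2]
opening: 0.998
```

```bash
python3 - <<'E'
from h import *
g=sc(-47,0)
go([*g,140],SY+np.pi/2)
E
```

```text
t 8.775 tcp [503.5406 221.0897 265.3757] F [ 0.773   1.5647 -0.1822] open 94.90653066682377
 shift [117.1849  23.264    3.2899] turn [0.0104 0.0022 0.014 ]
 target tcp [501.623  224.161  145.9135] worldshift [  -1.9176    3.0713 -119.4622]
 shift in final axes [117.4914  21.6599   3.3088]
```

Request:
step_arm:
  rows:
    - [0, 1, 3, 0.01, 0, 0.014]
    - [40, 7, 0, 0, 0, 0]
    - [40, 7, 0, 0, 0, 0]
    - [25, 5, 0, 0, 0, 0]
    - [10, 2, 0, 0, 0, 0]

```text
t: 9.4
eef_pos: [502.1, 222.1, 147.8]
tcp_rot: [-1.553, 1.396, 0.152]
ft_force: [-0.6, 0.4, -0.1]
opening: 1.001
```

```bash
python3 - <<'E'
from h import *
g=sc(-47,0)
go([*g,40],SY+np.pi/2)
for n in("scene","top"):
    im=env.read_camera(n);cv2.imwrite(f"pics/{n}4.png",im[:,:,::-1])
crop("pics/scene4.png","pics/s4.png",240,240,440,400,4)
crop("pics/top4.png","pics/t4.png",95,125,295,275,4)
E
```

```text
t 9.4 tcp [502.129  222.0598 147.8083] F [-0.5701  0.4139 -0.1449] open 95.17653645890185
 shift [100.3112  17.9308   1.8389] turn [-0.0054  0.0022  0.0047]
 target tcp [501.623  224.161   45.9135] worldshift [  -0.506     2.1012 -101.8948]
 shift in final axes [100.3908  17.4436   2.1512]
```

View pics/s4.png

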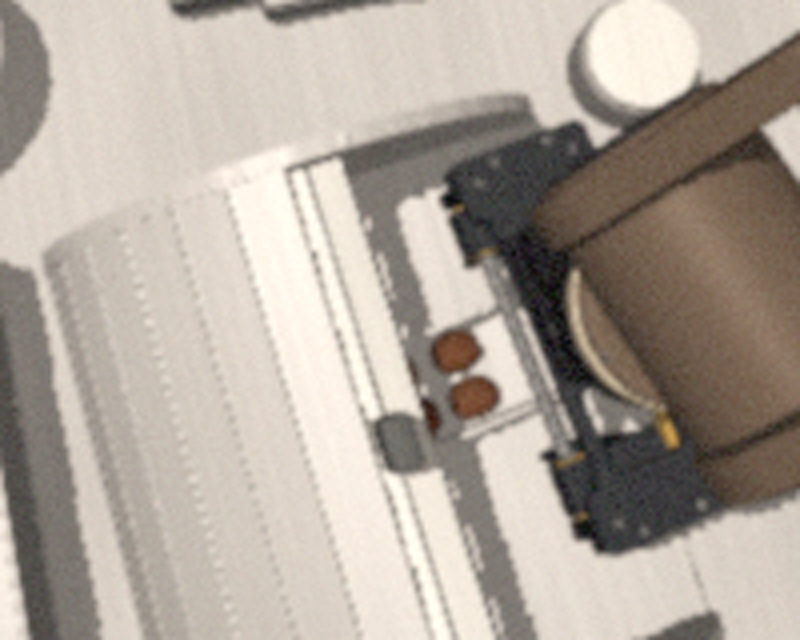

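View pics/t4.png

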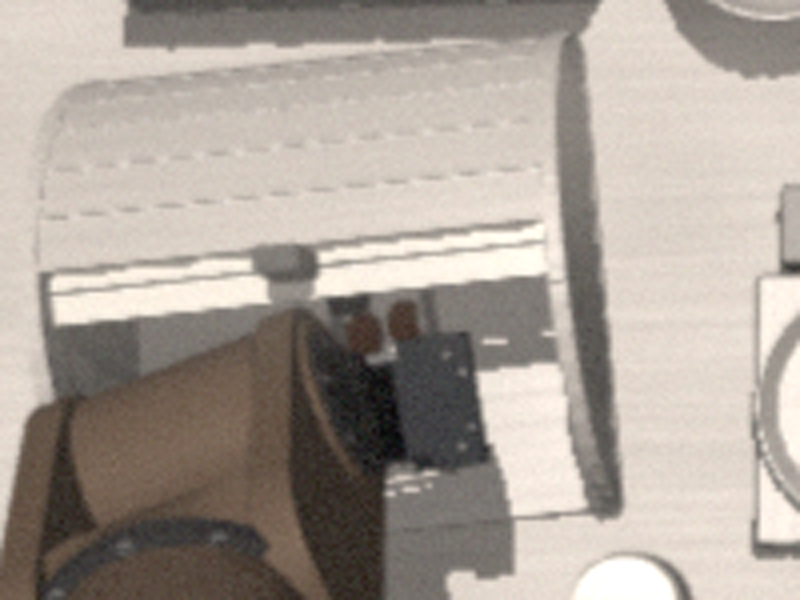

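The gripper is aligned over the scoop's front half (scene crop (520,370)), with plenty of room to the cover. I'll descend.

Request:
step_arm:
  rows:
    - [25, 4.5, 2, 0, 0, 0.004]
    - [35, 6, 0, 0, 0, 0]
    - [25, 4.5, 0, 0, 0, 0]
    - [12, 2, 0, 0, 0, 0]
    - [2, 0, 0, 0, 0, 0]

```text
t: 10.12
eef_pos: [506.3, 226.8, 52.3]
tcp_rot: [-1.542, 1.388, 0.164]
ft_force: [-0.6, 0.3, 0.5]
opening: 1.003
```

```bash
python3 - <<'E'
from h import *
g=sc(-47,0)
go([*g,40],SY+np.pi/2)
E
```

```text
t 10.125 tcp [506.2869 226.8392  52.2684] F [-0.6157  0.3188  0.541 ] open 95.35356286446357
 shift [ 5.3315  6.0555 -2.0527] turn [-0.0046  0.0044  0.013 ]
 target tcp [501.623  224.161   45.9135] worldshift [-4.6639 -2.6782 -6.3548]
 shift in final axes [ 5.4187  5.9951 -2.0012]
```

Request:
step_arm:
  rows:
    - [5.5, 6, -2, 0, 0.004, 0.012]
    - [0, 0, 0, 0, 0, 0]
    - [0, 0, 0, 0, 0, 0]
    - [0, 0, 0, 0, 0, 0]
    - [0, 0, 0, 0, 0, 0]
    - [0, 0, 0, 0, 0, 0]
    - [0, 0, 0, 0, 0, 0]
  grip: 0

```text
t: 11.0
eef_pos: [502.4, 224.4, 47.9]
tcp_rot: [-1.562, 1.397, 0.144]
ft_force: [0.5, 0.1, -1.1]
opening: 0.628
```

```bash
python3 - <<'E'
from h import *
g=sc(-47,0)
go([*g,40],SY+np.pi/2)
E
```

```text
t 11.0 tcp [502.3811 224.3522  47.9454] F [ 0.4803  0.1389 -1.0733] open 59.768251115915
 shift [ 1.8671  1.1162 -0.09  ] turn [-0.0047  0.0007  0.0036]
 target tcp [501.623  224.161   45.9135] worldshift [-0.7581 -0.1912 -2.0319]
 shift in final axes [ 1.8711  1.1099 -0.0836]
```

Request:
step_arm:
  rows:
    - [-2.4, 7.7, 0, 0, 0, 0]
    - [-2.6, 14.8, 0, 0, 0, 0]
    - [-3.4, 19.7, 0, 0, 0, 0]
    - [-3.4, 19.7, 0, 0, 0, 0]

```text
t: 11.5
eef_pos: [435.7, 215.0, 48.6]
tcp_rot: [-1.563, 1.399, 0.142]
ft_force: [0.0, -0.1, -2.9]
opening: 0.628
```

```bash
python3 - <<'E'
from h import *
g=sc(-150,0)
go([*g,43],SY+np.pi/2)
E
```

```text
t 11.5 tcp [435.6921 214.9979  48.5822] F [ 0.0211 -0.1282 -2.8656] open 59.75371874015339
 shift [-6.555  35.8415 -0.307 ] turn [-0.0051  0.0004  0.0018]
 target tcp [399.6308 209.788   48.9135] worldshift [-36.0614  -5.2099   0.3313]
 shift in final axes [-6.4908 35.8542 -0.1268]
```

Request:
step_arm:
  rows:
    - [-3.4, 19.7, 0, 0, 0, 0]
    - [-2.6, 14.8, 0, 0, 0, 0]
    - [-1.6, 8, 0, 0, 0, 0]
    - [-10, -1.7, 0, 0, 0, 0]

```text
t: 12.0
eef_pos: [386.5, 208.1, 59.2]
tcp_rot: [-1.566, 1.403, 0.141]
ft_force: [0.6, 0.8, -1.8]
opening: 0.627
```

```bash
python3 - <<'E'
from h import *
g=sc(-150,0)
go([*g,170],SY+np.pi/2)
for n in("scene","top"):
    im=env.read_camera(n);cv2.imwrite(f"pics/{n}5.png",im[:,:,::-1])
crop("pics/scene5.png","pics/s5.png",300,240,500,400,4)
crop("pics/top5.png","pics/t5.png",95,125,295,325,3)
E
```

```text
t 12.0 tcp [386.5349 208.0928  59.2458] F [ 0.6441  0.7588 -1.7911] open 59.66867177158151
 shift [-112.8365  -32.4603   -0.0028] turn [-0.0039  0.0002 -0.0026]
 target tcp [399.6308 209.788  175.9135] worldshift [ 13.0959   1.6952 116.6677]
 shift in final axes [-112.752   -32.7521   -0.1488]
```

View pics/s5.png

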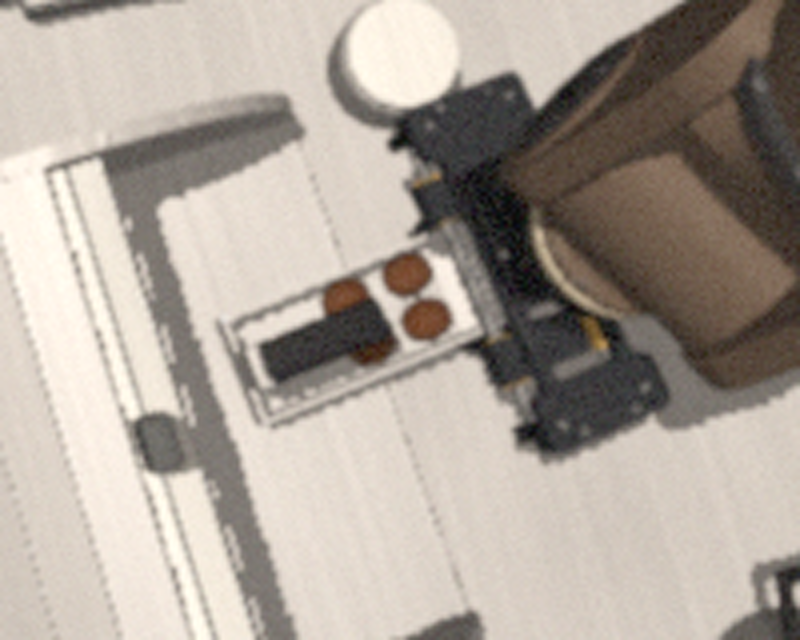

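View pics/t5.png

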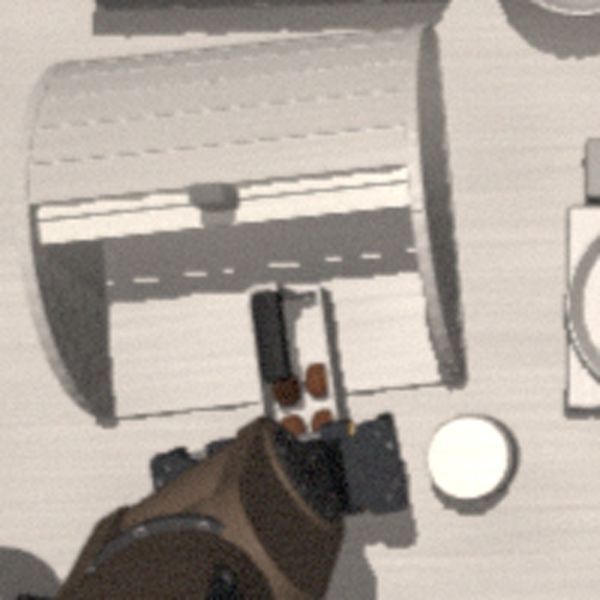

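All four nutmegs are in the scoop (scene crop (345,297), (408,272), (373,347), (426,319)), and the handle is out from under the hood. Lifting.

Request:
step_arm:
  rows:
    - [-12, -2, 0, 0, 0, 0]
    - [-22, -3.7, 0, 0, 0, 0]
    - [-28, -4.8, 0, 0, 0, 0]
    - [-28, -4.8, 0, 0, 0, 0]
    - [-20, -3.4, 0, 0, 0, 0]
    - [-10, -1.7, 0, 0, 0, 0]

```text
t: 12.85
eef_pos: [388.8, 208.7, 189.5]
tcp_rot: [-1.541, 1.398, 0.166]
ft_force: [0.4, 0.5, -2.8]
opening: 0.63
```

```bash
python3 - <<'E'
from h import *
# board: scoop centre at (530,-277), grip point at scoop x=-47, yaw .0
go([530-47,-277,170],np.pi/2,0.17)
E
```

```text
t 12.85 tcp [388.8233 208.725  189.459 ] F [ 0.4029  0.5037 -2.7997] open 59.9152770390303
 shift [  15.3725  -24.1817 -493.9334] turn [0.1331 0.0283 0.0025]
 target tcp [ 481.9849 -277.      175.9135] worldshift [  93.1616 -485.725   -13.5455]
 shift in final axes [  29.1115  -89.527  -485.725 ]
```

Request:
step_arm:
  rows:
    - [0, -2, -12, 0.01, 0.002, 0]
    - [0, -3, -25, 0.02, 0.004, 0]
    - [0, -3, -38, 0.02, 0.004, 0]
    - [0, -3, -45, 0.02, 0.004, 0]
    - [0, -3, -45, 0.02, 0.004, 0]
    - [0, -5, -45, 0.02, 0.004, 0]
    - [0, -8, -45, 0.02, 0.004, 0]
    - [0, -8, -45, 0, 0, 0]

```text
t: 13.85
eef_pos: [440.7, -99.9, 190.1]
tcp_rot: [-1.549, 1.405, 0.023]
ft_force: [-0.2, 0.6, -2.3]
opening: 0.628
```

```bash
python3 - <<'E'
from h import *
go([530-47,-277,170],np.pi/2,0.17)
E
```

```text
t 13.85 tcp [440.6555 -99.9134 190.0994] F [-0.2232  0.6089 -2.2938] open 59.75980376130362
 shift [  20.1649  -38.432  -177.1592] turn [-0.0001  0.0037 -0.0039]
 target tcp [ 481.9849 -277.      175.9135] worldshift [  41.3294 -177.0866  -14.1859]
 shift in final axes [  20.9736  -38.3336 -177.0866]
```

Request:
step_arm:
  rows:
    - [3, -8, -40, 0, 0.003, -0.003]
    - [4, -8, -40, 0, 0, 0]
    - [4, -8, -38, 0, 0, 0]
    - [4, -6, -28, 0, 0, 0]
    - [3, -4, -18, 0, 0, 0]
    - [2, -3, -9, 0, 0, 0]
    - [0, 0, 0, 0, 0, 0]

```text
t: 14.72
eef_pos: [476.8, -284.5, 169.5]
tcp_rot: [-1.535, 1.409, 0.027]
ft_force: [-0.7, 0.2, -1.6]
opening: 0.629
```

```bash
python3 - <<'E'
from h import *
go([530-47,-277,60],np.pi/2,0.17)
for n in("scene","top"):
    im=env.read_camera(n);cv2.imwrite(f"pics/{n}6.png",im[:,:,::-1])
crop("pics/scene6.png","pics/s6.png",220,70,420,230,4)
crop("pics/top6.png","pics/t6.png",290,130,490,290,4)
E
```

```text
t 14.725 tcp [ 476.7722 -284.5406  169.4732] F [-0.6942  0.2412 -1.5717] open 59.793107961288264
 shift [103.0767  11.6212   6.9848] turn [-0.0091  0.0043 -0.008 ]
 target tcp [ 481.9849 -277.       65.9135] worldshift [   5.2128    7.5406 -103.5597]
 shift in final axes [102.9488  12.3829   7.5406]
```

View pics/s6.png

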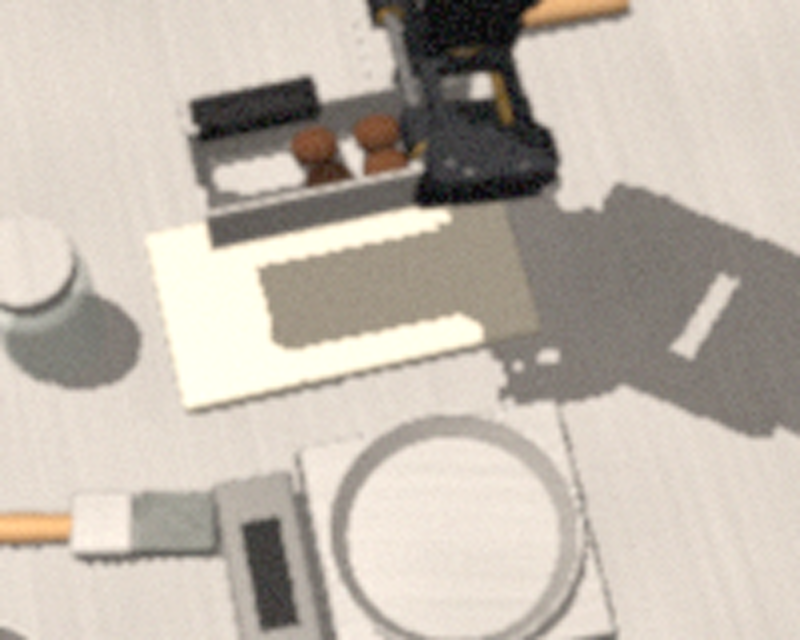

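View pics/t6.png

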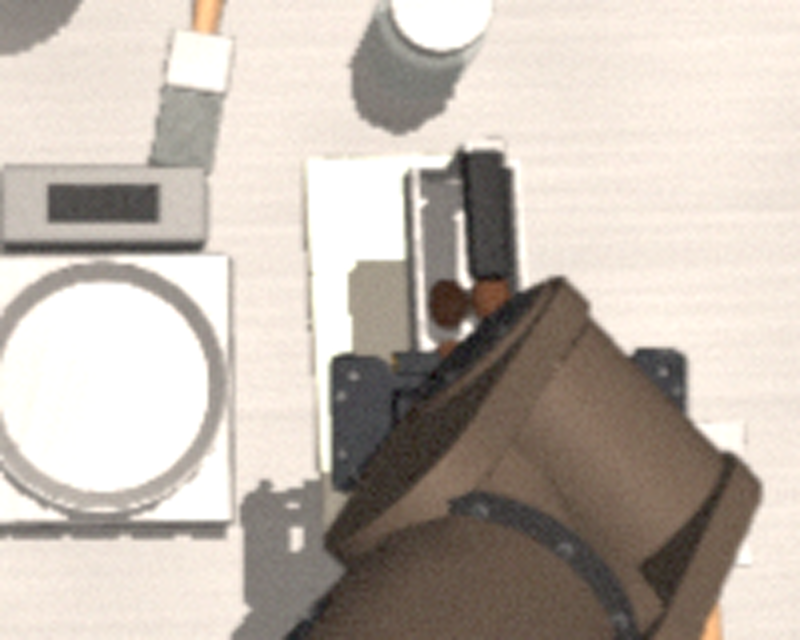

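The scoop is held level over the board with the nutmegs in it. I'll lower it.

Request:
step_arm:
  rows:
    - [10, 2, 4, -0.005, 0.004, -0.008]
    - [25, 4, 3, -0.004, 0, 0]
    - [30, 3, 0, 0, 0, 0]
    - [25, 2, 0, 0, 0, 0]
    - [13, 1, 0, 0, 0, 0]
    - [4, 0, 0, 0, 0, 0]

```text
t: 15.58
eef_pos: [484.2, -272.2, 62.5]
tcp_rot: [-1.585, 1.397, -0.007]
ft_force: [-0.6, 0.1, -2.0]
opening: 0.629
```

```bash
python3 - <<'E'
from h import *
go([530-47,-277,42],np.pi/2,0.17)
E
```

```text
t 15.575 tcp [ 484.1555 -272.1868   62.4868] F [-0.6025  0.0828 -1.9746] open 59.793156380981415
 shift [13.9854  4.6886 -4.7628] turn [ 0.007  -0.0013  0.0036]
 target tcp [ 481.9849 -277.       47.9135] worldshift [ -2.1706  -4.8132 -14.5733]
 shift in final axes [13.996   4.6049 -4.8132]
```

Request:
step_arm:
  rows:
    - [6, 2, -4, 0.006, 0, 0.003]
    - [5, 1, 0, 0, 0, 0]
    - [2, 0.3, 0, 0, 0, 0]

```text
t: 15.95
eef_pos: [483.7, -276.8, 49.9]
tcp_rot: [-1.588, 1.398, -0.016]
ft_force: [-0.1, 0.3, -2.1]
opening: 0.628
```

```bash
python3 - <<'E'
from h import *
go([530-47,-277,42],np.pi/2,0.17)
E
```

```text
t 15.95 tcp [ 483.6995 -276.7628   49.9166] F [-0.0662  0.2608 -2.0996] open 59.734965484664755
 shift [ 1.6799  2.0331 -0.2305] turn [ 0.0011 -0.0028  0.0024]
 target tcp [ 481.9849 -277.       47.9135] worldshift [-1.7146 -0.2372 -2.0031]
 shift in final axes [ 1.6842  2.0287 -0.2372]
```

Request:
step_arm:
  rows:
    - [2.2, 0.4, 0, 0, 0, 0]

```text
t: 16.08
eef_pos: [483.7, -276.9, 47.9]
tcp_rot: [-1.59, 1.398, -0.018]
ft_force: [-9.4, -0.7, 23.0]
opening: 0.631
```

Request:
step_arm:
  rows:
    - [1, 0.2, 0, 0, 0, 0]

```text
t: 16.2
eef_pos: [483.7, -277.0, 47.9]
tcp_rot: [-1.59, 1.397, -0.019]
ft_force: [-7.1, 2.5, 20.9]
opening: 0.626
```

Request:
step_arm:
  rows:
    - [0, 0, 0, 0, 0, 0]
    - [0, 0, 0, 0, 0, 0]
    - [0, 0, 0, 0, 0, 0]
    - [-25, -4, 0, 0, 0, 0]
    - [-40, -7, 0, 0, 0, 0]
    - [-50, -8, 0, 0, 0, 0]
    - [-50, -8, 0, 0, 0, 0]
    - [-10, 50, 0, 0, 0, 0]
  grip: 90

```text
t: 17.2
eef_pos: [432.0, -277.0, 221.3]
tcp_rot: [-1.602, 1.396, -0.029]
ft_force: [-0.2, -0.7, -1.0]
opening: 0.947
```

Request:
step_arm:
  rows:
    - [-40, 20, 55, 0, 0, 0]
    - [-10, 0, 60, 0, 0, 0]
    - [0, 0, 60, 0, 0, 0]

```text
t: 17.58
eef_pos: [403.7, -107.8, 263.2]
tcp_rot: [-1.606, 1.394, -0.042]
ft_force: [0.4, -0.6, 0.8]
opening: 0.945
```

```bash
python3 - <<'E'
from h import *
go([530+30,-277,250],np.pi/2,0)
for n in("scene","top"):
    im=env.read_camera(n);cv2.imwrite(f"pics/{n}7.png",im[:,:,::-1])
crop("pics/scene7.png","pics/s7.png",220,70,420,220,4)
crop("pics/top7.png","pics/t7.png",290,130,490,280,4)
E
```

```text
t 17.575 tcp [ 403.6687 -107.7526  263.2282] F [ 0.4017 -0.5927  0.8494] open 89.9064162754193
 shift [  35.7987 -153.6174 -168.0968] turn [-0.0065 -0.0068  0.1765]
 target tcp [ 560. -277.  256.] worldshift [ 156.3313 -169.2474   -7.2282]
 shift in final axes [   7.2282 -156.3313 -169.2474]
```

View pics/s7.png

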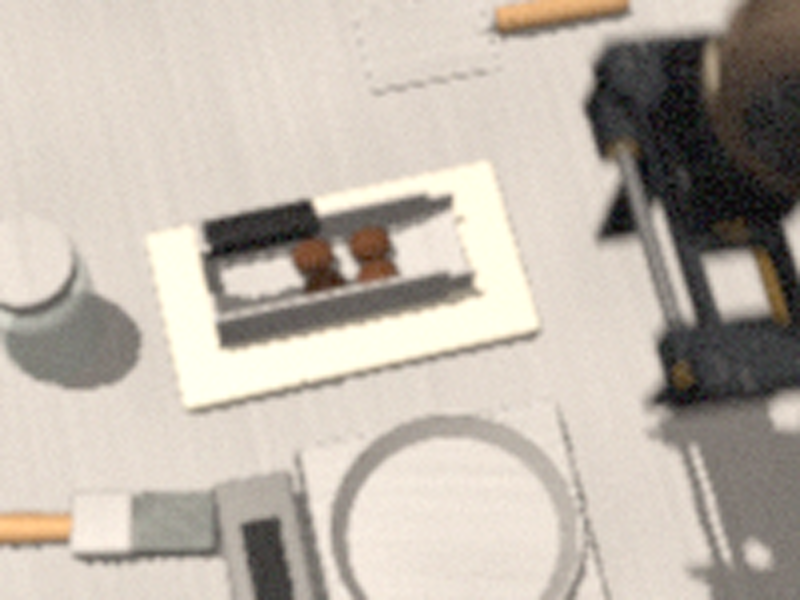

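View pics/t7.png

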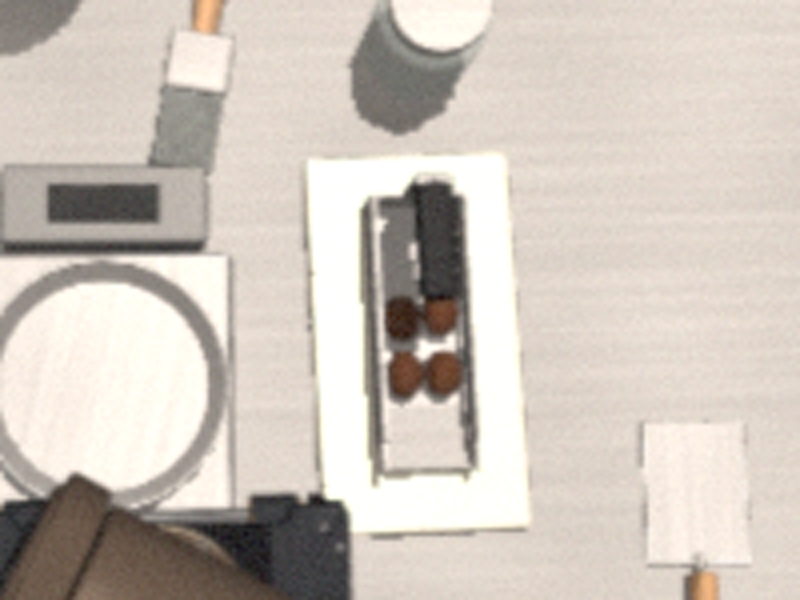

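The scoop stands on the board with all four nutmegs in it. The handle bar is at top crop (440,240) and scene crop (262,226).

```bash
python3 - <<'E'
from h import *
res={}
for n,(x0,y0,x1,y1) in(("top",(385,170,412,208)),("scene",(268,115,304,136))):
    g=cv2.imread(f"pics/{n}7.png")[y0:y1,x0:x1].max(2)
    m=(g<50).astype(np.uint8)
    k,l,stt,c=cv2.connectedComponentsWithStats(m);i=1+np.argmax(stt[1:,4])
    pts=np.argwhere(l==i)[:,::-1].astype(np.float32);r=cv2.minAreaRect(pts)
    print(n,stt[i],c[i]+[x0,y0],r); res[n]=c[i]+[x0,y0]
    print(" onz105",onz(n,*res[n],105), "onz110",onz(n,*res[n],110))
    b=cv2.boxPoints(r)+[x0,y0];print([onz(n,*q,110)[:2].round(1) for q in b])
print(tri(res["top"],res["scene"]))
u=lambda x,y:(290+x/4,130+y/4)
print("spout",onz("top",*u(377,472),25.5),onz("top",*u(474,470),25.5))
print("board top edges y",onz("top",*u(310,330),12),onz("top",*u(518,330),12))
E
```

```text
top [  2   6  19  32 332] [398.3283 191.4518] ((11.0, 21.5), (31.0, 18.0), 90.0)
 onz105 [ 575.678  -275.6673  105.    ] onz110 [ 574.8846 -274.8888  110.    ]
[array([ 612.5, -250. ]), array([ 611.3, -292.4]), array([ 537.7, -288.6]), array([ 538.9, -246.6])]
scene [  4   6  29  14 253] [285.2292 127.3162] ((17.318668365478516, 12.138410568237305), (9.496440887451172, 29.09153938293457), 76.60750579833984)
 onz105 [ 578.7948 -273.6952  105.    ] onz110 [ 579.0384 -271.0912  110.    ]
[array([ 614. , -283.1]), array([ 543.3, -285.5]), array([ 543.5, -260. ]), array([ 613.7, -257.7])]
(array([ 577.6934, -277.3467,   97.0238]), np.float64(1.6974407557691387))
spout [ 447.6635 -246.1968   25.5   ] [ 447.2101 -306.2363   25.5   ]
board top edges y [ 538.8147 -209.632    12.    ] [ 535.1175 -340.9311   12.    ]
```

Request:
step_arm:
  rows:
    - [-10, 0, 0, 0, 0, 0.176]
    - [0, -39, -40, 0, 0, 0]
    - [0, -39, -43, 0, 0, 0]
    - [0, -39, -43, 0, 0, 0]
    - [0, -37, -43, 0, 0, 0]
  grip: 60

```text
t: 18.3
eef_pos: [559.0, -276.6, 274.0]
tcp_rot: [2.492, 1.563, -2.216]
ft_force: [0.2, -0.6, 0.9]
opening: 0.632
```

```bash
python3 - <<'E'
from h import *
go([561,-276,105],np.pi/2,0);print(env.state()["joints"])
E
```

```text
t 18.3 tcp [ 558.95   -276.5913  274.0089] F [ 0.2285 -0.6221  0.8861] open 60.07640820636392
 shift [162.9911  -2.8056   1.5714] turn [ 0.005  -0.0061 -0.0046]
 target tcp [ 561. -276.  111.] worldshift [   2.05      0.5913 -163.0089]
 shift in final axes [163.0089  -2.05     0.5913]
[-0.5624  0.4589  1.5179 -0.0083  1.1654 -2.1349]
```

Request:
step_arm:
  rows:
    - [30, -2, 0.5, 0.005, -0.006, -0.004]
    - [45, 0, 0, 0, 0, 0]
    - [45, 0, 0, 0, 0, 0]
    - [28, 0, 0, 0, 0, 0]
    - [8, 0, 0, 0, 0, 0]
    - [2, 0, 0, 0, 0, 0]

```text
t: 19.05
eef_pos: [562.6, -283.8, 108.9]
tcp_rot: [-1.882, 1.571, -0.315]
ft_force: [0.6, 0.6, -0.1]
opening: 0.631
```

```bash
python3 - <<'E'
from h import *
go([561,-276,105],np.pi/2,0);print(env.state()["joints"])
E
```

```text
t 19.05 tcp [ 562.6158 -283.8401  108.9141] F [ 0.5628  0.5984 -0.1008] open 59.99508344162917
 shift [-2.0864  1.6497  7.8329] turn [-0.0044 -0.      0.0001]
 target tcp [ 561. -276.  111.] worldshift [-1.6158  7.8401  2.0859]
 shift in final axes [-2.0859  1.6158  7.8401]
[-0.572   0.6455  1.6679  0.      0.8281 -2.1385]
```

Request:
step_arm:
  rows:
    - [-1.5, 1.5, 7.8, 0, 0, 0]
    - [0, 0, 0, 0, 0, 0]

```text
t: 19.3
eef_pos: [561.7, -276.0, 112.5]
tcp_rot: [-2.101, 1.568, -0.535]
ft_force: [1.2, -0.1, 0.0]
opening: 0.628
```

Request:
step_arm:
  rows:
    - [0, 0, 0, 0, 0, 0]
    - [0, 0, 0, 0, 0, 0]
    - [0, 0, 0, 0, 0, 0]
    - [0, 0, 0, 0, 0, 0]
    - [0, 0, 0, 0, 0, 0]
    - [0, 0, 0, 0, 0, 0]
  grip: 0

```text
t: 20.05
eef_pos: [562.2, -276.2, 114.1]
tcp_rot: [-2.099, 1.565, -0.533]
ft_force: [-0.1, -0.0, 1.2]
opening: 0.228
```

```bash
python3 - <<'E'
from h import *
go([561,-276,105],np.pi/2,0);print(env.state()["joints"])
im=env.read_camera("scene");cv2.imwrite("pics/scene8.png",im[:,:,::-1])
crop("pics/scene8.png","pics/s8.png",220,70,420,220,4)
E
```

```text
t 20.05 tcp [ 562.2284 -276.1873  114.1165] F [-0.0949 -0.0011  1.2134] open 21.64204988092257
 shift [3.1101 1.244  0.1907] turn [-0.0043 -0.0028  0.0048]
 target tcp [ 561. -276.  111.] worldshift [-1.2284  0.1873 -3.1165]
 shift in final axes [3.1165 1.2284 0.1873]
[-0.5621  0.6328  1.6778  0.0002  0.8255 -2.1288]
```

View pics/s8.png

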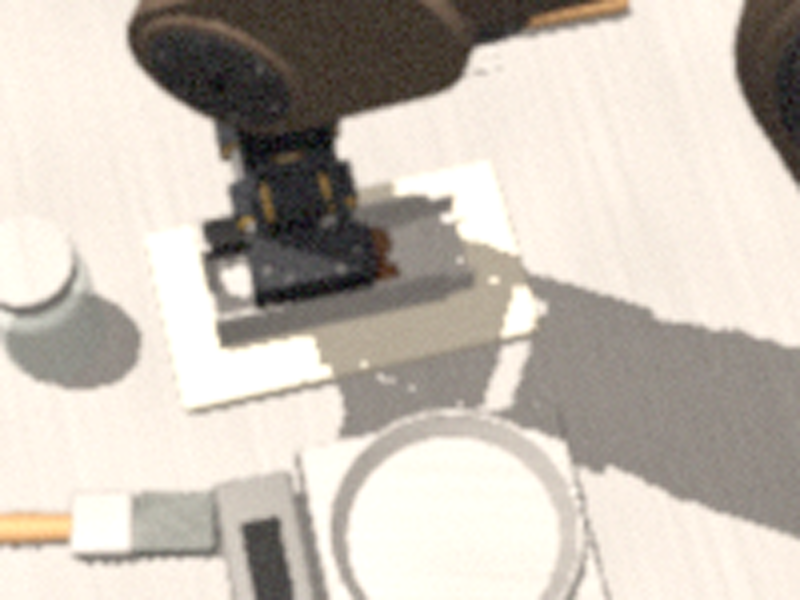

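Gripped at 21.6 mm on the bar. Lifting gently and carrying towards the scale.

Request:
step_arm:
  rows:
    - [-8, 0, 0, 0, 0, 0]
    - [-16, 0, 0, 0, 0, 0]
    - [-25, 0, 0, 0, 0, 0]
    - [-30, 0, 0, 0, 0, 0]
    - [-20, 0, 0, 0, 0, 0]
    - [-8, 0, 0, 0, 0, 0]

```text
t: 20.85
eef_pos: [561.3, -275.6, 227.9]
tcp_rot: [-2.117, 1.565, -0.551]
ft_force: [-0.8, -0.1, -2.6]
opening: 0.226
```

```bash
cat >> h.py <<'E'
RV=np.array([88.5,116,0])  # spout rel. TCP, tool axes
def spout(t=None):
    s,p,T=st();q=p+T@RV;a=np.arctan2(T[0,0],-T[2,0])
    print("t",s["t"],"tcp",p,"spout",q,"lean",a,"F",s["ft_force"],"j",s["joints"])
    print("turn to level",R.from_matrix(T.T@down(np.pi/2)).as_rotvec())
    if t is not None: print("shift",T.T@(np.array(t)-q))
E
python3 - <<'E'
from h import *
spout([545,-78.5,110])
E
```

```text
t 20.85 tcp [ 561.2921 -275.629   227.9298] spout [ 445.7021 -275.4069  138.8952] lean 0.004608030959713473 F [-0.8148 -0.1469 -2.5728] j [-0.5621  0.5008  1.5753  0.0001  1.0601 -2.1288]
turn to level [-0.0041 -0.0028  0.0046]
shift [ 28.7954 -98.3606 197.3914]
```

Request:
step_arm:
  rows:
    - [0, -4, 8, 0, 0, 0]
    - [0, -9, 18, 0, 0, 0]
    - [0, -14, 28, 0, 0, 0]
    - [0, -17, 34, 0, 0, 0]
    - [0, -17, 34, 0, 0, 0]
    - [0, -14, 28, 0, 0, 0]
    - [0, -10, 20, 0, 0, 0]
    - [0, -5, 10, 0, 0, 0]

```text
t: 21.85
eef_pos: [655.2, -81.6, 222.0]
tcp_rot: [1.319, 1.567, 2.887]
ft_force: [-0.0, -0.6, -2.1]
opening: 0.227
```

```bash
python3 - <<'E'
from h import *
spout([545,-78.5,80])
E
```

```text
t 21.85 tcp [655.2268 -81.6438 221.974 ] spout [538.8982 -81.2778 133.9072] lean -0.0037267040798885107 F [-0.0161 -0.5555 -2.07  ] j [-0.224   0.5595  1.4831  0.0001  1.1028 -1.7924]
turn to level [-0.0024  0.001  -0.0037]
shift [53.8868 -6.2961  2.7407]
```

Request:
step_arm:
  rows:
    - [6, -2, 1, 0, 0, 0]
    - [14, -3, 1.5, 0, 0, 0]
    - [14, -1, 0, 0, 0, 0]
    - [8, 0, 0, 0, 0, 0]
    - [0, 0, 0, 0, 0, 0]

```text
t: 22.48
eef_pos: [660.3, -79.7, 174.8]
tcp_rot: [1.374, 1.563, 2.941]
ft_force: [0.6, -0.7, -1.1]
opening: 0.231
```

```bash
python3 - <<'E'
from h import *
spout([545,-78.5,80])
for n in("scene","top"):
    im=env.read_camera(n);cv2.imwrite(f"pics/{n}9.png",im[:,:,::-1])
    q=proj(n,[545,-78.5,92]);print(n,q)
crop("pics/scene9.png","pics/s9.png",240,120,420,260,4)
crop("pics/top9.png","pics/t9.png",240,140,440,290,4)
E
```

```text
t 22.475 tcp [660.3038 -79.6565 174.7728] spout [543.655  -79.1276  87.1313] lean -0.007374748782455215 F [ 0.6331 -0.7295 -1.1278] j [-0.2193  0.6142  1.5159 -0.0002  1.019  -1.7865]
turn to level [-0.0034  0.0015 -0.0074]
shift [ 7.1221 -1.3955  0.6217]
scene [317.1091 200.4975]
top [315.0859 207.4125]
```

View pics/s9.png

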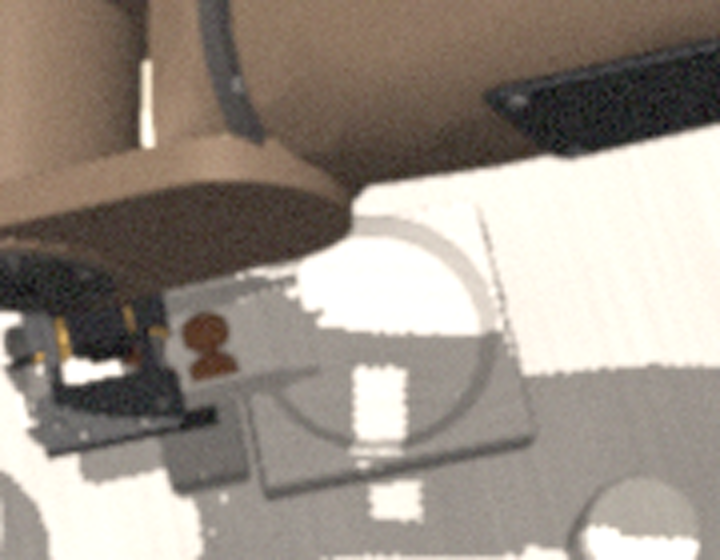

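View pics/t9.png

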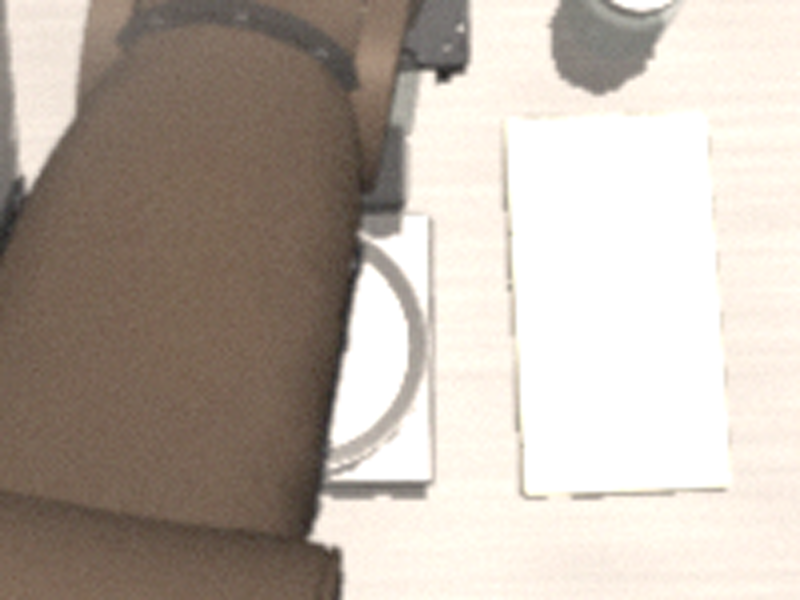

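The spout lip sits at scene crop ≈(308,325), as predicted, inside the dish's +x rim. The dish is still in place, and I can see nutmegs in the scoop. I'll lower another 8 mm, then start tipping about the spout.

Request:
step_arm:
  rows:
    - [5, -1, 0.5, 0, 0, 0]
    - [3, 0, 0, 0, 0, 0]
    - [0, 0, 0, 0, 0, 0]

```text
t: 22.95
eef_pos: [662.0, -79.2, 168.2]
tcp_rot: [1.393, 1.566, 2.96]
ft_force: [-0.3, -0.7, -2.3]
opening: 0.227
```

```bash
python3 - <<'E'
from h import *
spout([545,-78.5,79])
E
```

```text
t 22.95 tcp [661.9622 -79.2093 168.2147] spout [545.5824 -78.7624  80.216 ] lean -0.0043113026889055025 F [-0.3342 -0.7475 -2.2949] j [-0.218   0.6223  1.5197 -0.0002  1.0041 -1.7855]
turn to level [-0.0033  0.0008 -0.0043]
shift [1.2187 0.578  0.2595]
```

Request:
step_arm:
  rows:
    - [-5.3, 4.6, 0, 0, 0, -0.05]
    - [-5.3, 4.6, 0, 0, 0, -0.05]
    - [-5.3, 4.6, 0, 0, 0, -0.05]
    - [-5.3, 4.6, 0, 0, 0, -0.05]
    - [-5.3, 4.6, 0, 0, 0, -0.05]

```text
t: 23.58
eef_pos: [636.4, -79.0, 193.2]
tcp_rot: [-1.57, 1.317, -0.002]
ft_force: [0.6, 0.2, -2.0]
opening: 0.231
```

```bash
python3 - <<'E'
from h import *
spout([540,-78.5,76])
im=env.read_camera("scene");cv2.imwrite("pics/scene10.png",im[:,:,::-1])
crop("pics/scene10.png","pics/s10.png",240,120,420,260,4)
E
```

```text
t 23.575 tcp [636.419  -78.9763 193.2394] spout [546.3357 -78.7044  78.4649] lean 0.25362012909100223 F [ 0.6317  0.155  -1.9939] j [-0.2503  0.4875  1.7329  0.0987  0.6774 -1.8878]
turn to level [-0.0027 -0.0001  0.2536]
shift [0.7963 6.752  0.1867]
```

View pics/s10.png

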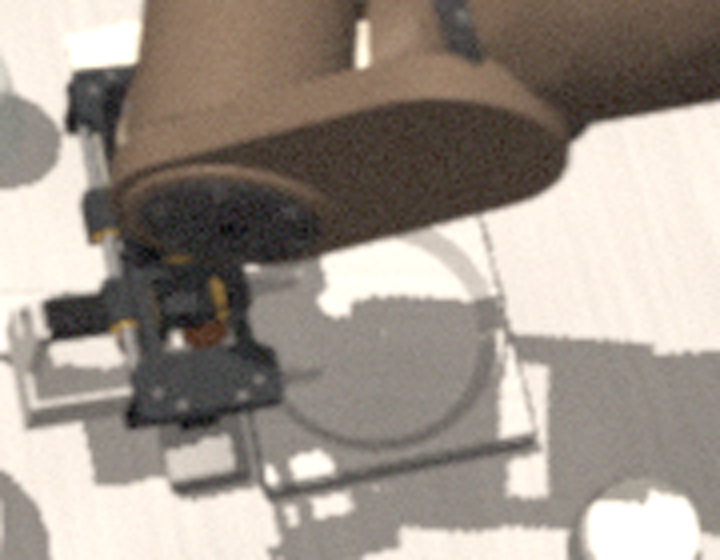

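Request:
step_arm:
  rows:
    - [-4.4, 5, 0, 0, 0, -0.04]
    - [-4.4, 4.5, 0, 0, 0, -0.04]
    - [-4.4, 4.5, 0, 0, 0, -0.04]

```text
t: 24.0
eef_pos: [618.3, -78.7, 203.0]
tcp_rot: [-1.57, 1.193, -0.002]
ft_force: [0.9, -0.4, -3.3]
opening: 0.23
```

```bash
python3 - <<'E'
from h import *
spout([540,-78.5,76])
im=env.read_camera("scene");cv2.imwrite("pics/scene11.png",im[:,:,::-1])
crop("pics/scene11.png","pics/s11.png",240,120,420,260,4)
E
```

```text
t 24.0 tcp [618.2961 -78.7289 202.9606] spout [543.069  -78.5225  77.9442] lean 0.37737232936940224 F [ 0.9189 -0.3526 -3.3012] j [-0.2719  0.4271  1.8457  0.202   0.5126 -1.9988]
turn to level [-0.0023 -0.0001  0.3774]
shift [0.6765 3.5695 0.015 ]
```

View pics/s11.png

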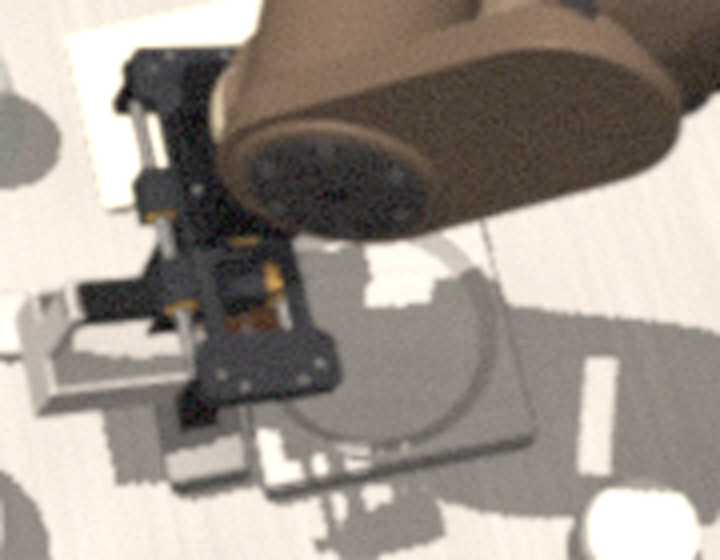

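Request:
step_arm:
  rows:
    - [-4.4, 4.5, 0, 0, 0, -0.04]
    - [-4.4, 4.5, 0, 0, 0, -0.04]
    - [-4.4, 4.5, 0, 0, 0, -0.04]
    - [0, 0, 0, 0, 0, 0]

```text
t: 24.55
eef_pos: [600.3, -78.2, 210.3]
tcp_rot: [-1.567, 1.072, 0.002]
ft_force: [0.7, -0.5, -1.6]
opening: 0.228
```

```bash
python3 - <<'E'
from h import *
spout([540,-78.5,76])
im=env.read_camera("scene");cv2.imwrite("pics/scene12.png",im[:,:,::-1])
crop("pics/scene12.png","pics/s12.png",240,120,420,260,4)
E
```

```text
t 24.55 tcp [600.2775 -78.2324 210.3153] spout [540.6943 -77.9684  77.1311] lean 0.4984032147212709 F [ 0.6789 -0.5117 -1.5673] j [-0.2966  0.378   1.9548  0.4142  0.3572 -2.2224]
turn to level [-0.0012  0.0014  0.4984]
shift [ 0.6611  1.1498 -0.534 ]
```

View pics/s12.png

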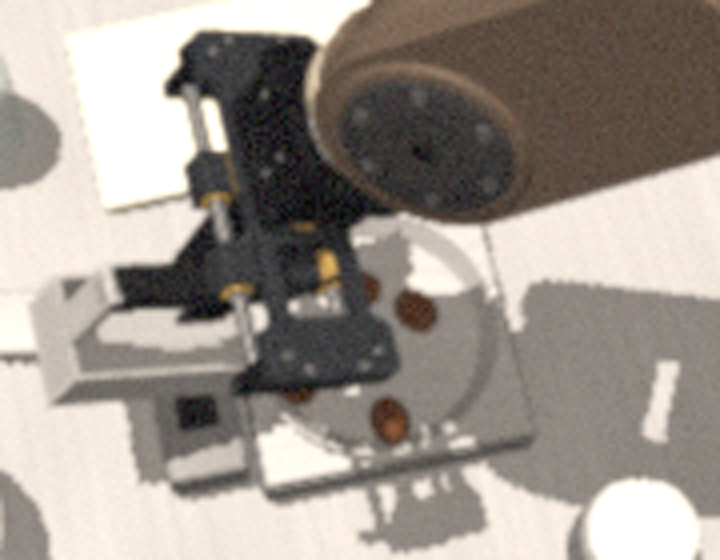

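Request:
step_arm:
  rows:
    - [-4.4, 4.5, 0, 0, 0, -0.04]
    - [0, 0, 0, 0, 0, 0]
    - [0, 0, 0, 0, 0, 0]

```text
t: 24.98
eef_pos: [596.6, -78.3, 212.5]
tcp_rot: [-1.567, 1.034, 0.004]
ft_force: [0.3, -0.2, -1.5]
opening: 0.227
```

```bash
python3 - <<'E'
from h import *
spout([540,-78.5,76])
for n in("scene","top"):
    im=env.read_camera(n);cv2.imwrite(f"pics/{n}13.png",im[:,:,::-1])
crop("pics/scene13.png","pics/s13.png",270,160,390,250,6)
crop("pics/top13.png","pics/t13.png",260,150,380,270,5)
E
```

```text
t 24.975 tcp [596.6058 -78.2634 212.4886] spout [542.2445 -77.9985  77.089 ] lean 0.5372840728781406 F [ 0.3489 -0.2481 -1.4639] j [-0.3047  0.367   1.9844  0.5271  0.3144 -2.3396]
turn to level [-0.0001  0.0023  0.5373]
shift [-0.2142  2.4853 -0.5027]
```

View pics/s13.png

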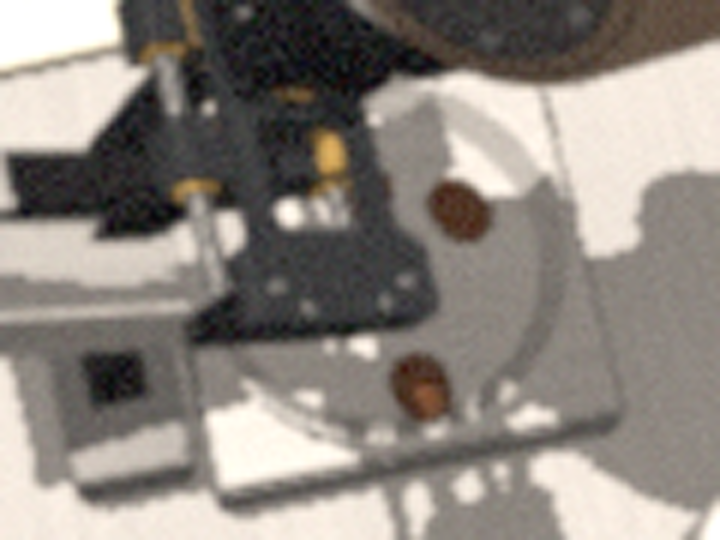

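View pics/t13.png

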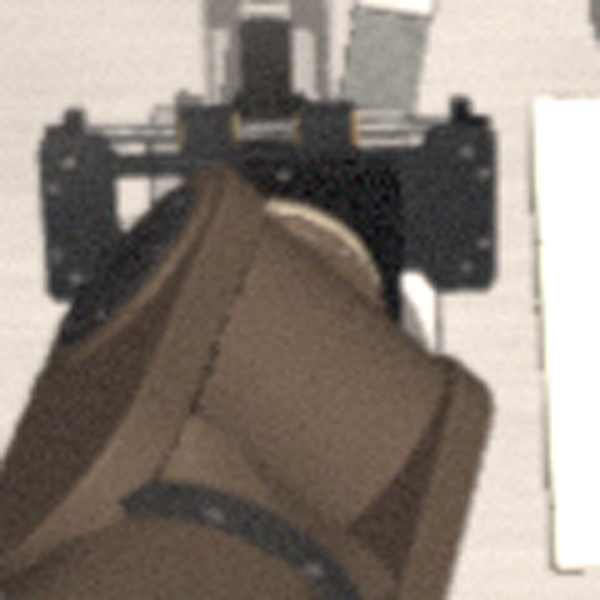

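Request:
step_arm:
  rows:
    - [12, -8.3, 0, 0, 0, 0.1]
    - [10, -8.3, 0, 0, 0, 0.1]
    - [4, -8.3, 0, 0, 0, 0.1]
    - [2, -8.3, 0, 0, 0, 0.1]
    - [0, -8.3, 0, 0, 0, 0.1]
    - [-5, -3, 0, 0, 0, 0.037]
    - [-25, 0, 0, 0, 0, 0]
    - [-30, 0, 0, 0, 0, 0]

```text
t: 26.08
eef_pos: [654.1, -79.9, 258.7]
tcp_rot: [1.848, 1.543, -2.871]
ft_force: [0.3, -0.4, -2.4]
opening: 0.231
```

```bash
python3 - <<'E'
from h import *
spout([445.7,-276,160])
for n in("scene","top"):
    im=env.read_camera(n);cv2.imwrite(f"pics/{n}14.png",im[:,:,::-1])
crop("pics/scene14.png","pics/s14.png",240,120,420,260,4)
E
```

```text
t 26.075 tcp [654.0737 -79.9342 258.7392] spout [535.7302 -79.8217 173.3984] lean -0.02698956136434856 F [ 0.3392 -0.3738 -2.4182] j [-0.2168  0.5336  1.428  -0.014   1.2048 -1.7759]
turn to level [-0.0066 -0.0076 -0.027 ]
shift [  17.2906   88.3244 -196.6487]
```

View pics/s14.png

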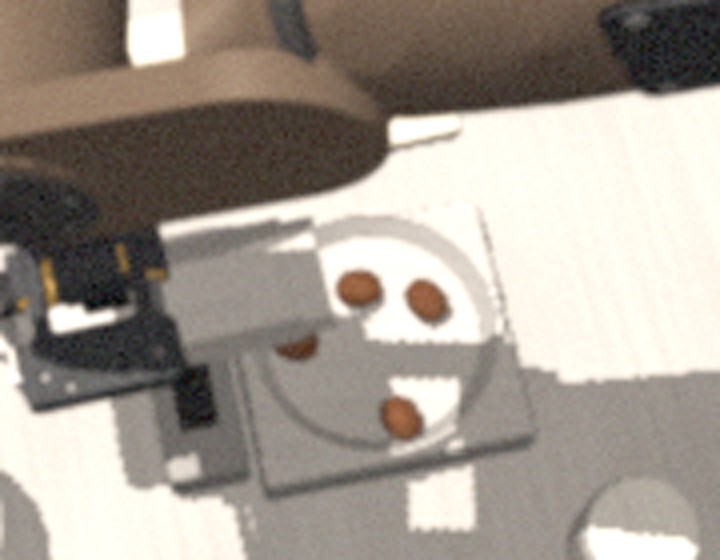

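All four nutmegs are in the dish (crop (358,288), (427,300), (402,417), (297,342)) and the scoop is empty. Carrying it back to the board.

Request:
step_arm:
  rows:
    - [0, 6, -12, -0.006, -0.007, -0.027]
    - [0, 12, -28, 0, 0, 0]
    - [0, 16, -36, 0, 0, 0]
    - [0, 16, -36, 0, 0, 0]
    - [0, 15, -32, 0, 0, 0]
    - [0, 12, -26, 0, 0, 0]
    - [0, 8, -18, 0, 0, 0]
    - [0, 3, -8, 0, 0, 0]

```text
t: 27.18
eef_pos: [558.1, -285.2, 251.7]
tcp_rot: [-1.514, 1.568, 0.056]
ft_force: [0.7, -0.2, -2.3]
opening: 0.23
```

```bash
python3 - <<'E'
from h import *
spout([445.7,-276,60])
E
```

```text
t 27.175 tcp [ 558.1463 -285.2436  251.7087] spout [ 442.37   -285.078   162.9165] lean 0.0025222669706966403 F [ 0.6971 -0.1711 -2.3485] j [-0.5784  0.4816  1.5408  0.0017  1.1171 -2.1486]
turn to level [-0.0013  0.0001  0.0025]
shift [102.9258  -3.0584   9.0676]
```

Descend: ~137 mm down to TCP z≈114.

Request:
step_arm:
  rows:
    - [15, -2, 5, 0, 0, 0]
    - [30, -1, 4, 0, 0, 0]
    - [35, 0, 0, 0, 0, 0]
    - [25, 0, 0, 0, 0, 0]
    - [10, 0, 0, 0, 0, 0]
    - [3, 0, 0, 0, 0, 0]

```text
t: 27.92
eef_pos: [562.9, -270.1, 126.1]
tcp_rot: [-0.767, 1.568, 0.807]
ft_force: [-0.3, -0.3, -1.2]
opening: 0.229
```

```bash
python3 - <<'E'
from h import *
spout([445.7,-276,25.5])
E
```

```text
t 27.925 tcp [ 562.9262 -270.0654  126.0723] spout [ 447.0911 -270.2192   37.3568] lean 0.00185556562128932 F [-0.2907 -0.3356 -1.2205] j [-0.5541  0.6163  1.6715  0.0035  0.8532 -2.13  ]
turn to level [0.0028 0.0019 0.0019]
shift [11.843   1.4294 -5.7997]
```

Request:
step_arm:
  rows:
    - [6, 1, -5.5, 0, 0, 0]
    - [3.5, 0, 0, 0, 0, 0]

```text
t: 28.18
eef_pos: [562.6, -275.8, 117.2]
tcp_rot: [-1.365, 1.567, 0.21]
ft_force: [-0.1, -0.3, -1.6]
opening: 0.227
```

Request:
step_arm:
  rows:
    - [1.5, 0, 0, 0, 0, 0]

```text
t: 28.3
eef_pos: [562.7, -276.0, 116.0]
tcp_rot: [-1.474, 1.566, 0.1]
ft_force: [0.3, 0.0, -1.3]
opening: 0.233
```

Request:
step_arm:
  rows:
    - [1.5, 0, 0, 0, 0, 0]

```text
t: 28.42
eef_pos: [562.8, -276.2, 114.7]
tcp_rot: [-1.544, 1.566, 0.03]
ft_force: [0.4, 0.5, -1.6]
opening: 0.227
```

Request:
step_arm:
  rows:
    - [1, 0, 0, 0, 0, 0]

```text
t: 28.55
eef_pos: [562.9, -276.3, 114.0]
tcp_rot: [-1.595, 1.566, -0.021]
ft_force: [-2.4, 1.9, 7.6]
opening: 0.232
```

Contact (+7.6 N). Releasing and backing away.

Request:
step_arm:
  rows:
    - [0, 0, 0, 0, 0, 0]
    - [0, 0, 0, 0, 0, 0]
    - [0, 0, 0, 0, 0, 0]
    - [0, 0, 0, 0, 0, 0]
    - [-30, 0, 0, 0, 0, 0]
    - [-50, 0, 0, 0, 0, 0]
    - [-55, 0, 0, 0, 0, 0]
    - [-40, 30, 0, 0, 0, 0]
  grip: 60

```text
t: 29.55
eef_pos: [531.9, -275.9, 290.8]
tcp_rot: [-0.217, 1.568, 1.358]
ft_force: [-0.8, -0.6, 0.1]
opening: 0.631
```

Request:
step_arm:
  rows:
    - [0, 60, -20, 0, 0, 0]
    - [0, 50, -55, 0, 0, 0]
    - [0, 0, -60, 0, 0, 0]
    - [0, 0, -60, 0, 0, 0]
    - [0, 0, 0, 0, 0, 0]
    - [0, 0, 0, 0, 0, 0]

```text
t: 30.3
eef_pos: [426.4, -467.3, 295.1]
tcp_rot: [-1.936, 1.564, -0.36]
ft_force: [-0.4, 0.2, 0.7]
opening: 0.628
```

```bash
python3 - <<'E'
from h import *
s,p,T=st();print(s["t"],p,s["ft_force"],s["opening"]*95.1)
for n in("scene","top"):
    im=env.read_camera(n);cv2.imwrite(f"pics/{n}15.png",im[:,:,::-1])
E
```

```text
30.3 [ 426.3947 -467.3081  295.1342] [-0.3887  0.2031  0.6545] 59.71793532529965
```

View pics/scene15.png

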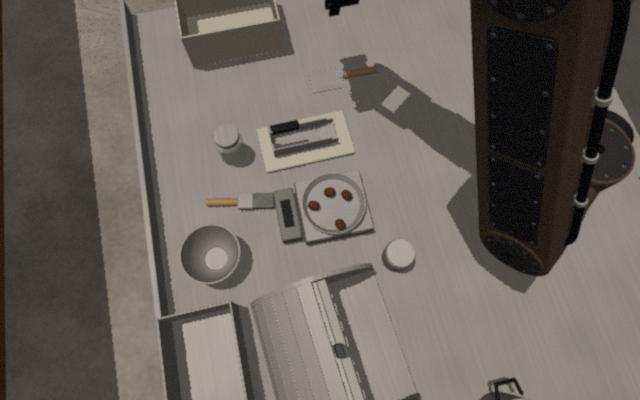

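View pics/top15.png

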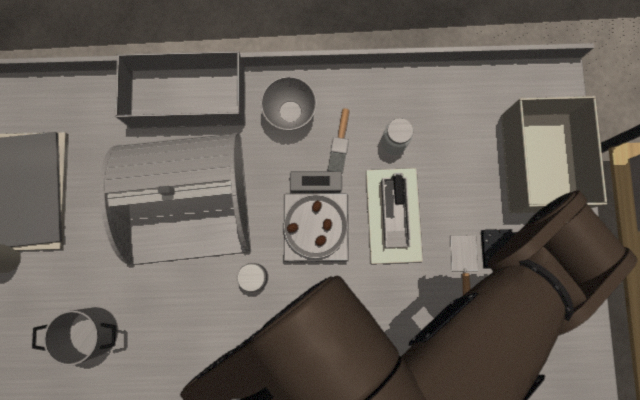

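The final views show four nutmegs in the dish (top view (317,207), (327,225), (292,228), (320,241)). The dish is still at (315,226), the scoop stands on the board at (396,212), the cover tab is unchanged at (166,190), and the other things on the bench haven't moved. Handing in.

```bash
python3 -c "
from cell import env
print(env.job_done(), env.state()['t'])"
```

```text
the job is handed in; nothing more can be done
the job is handed in; nothing more can be done
```

The job is done and handed in at about 30.4 s; no verdict was reported.

- **Cover:** I rolled it to its stop, where it met about 37 N at an estimated angle of 1.247 rad. It stayed there; the tab was at the same pixel in the last view. I regripped the tab once on the way so the fingertips would clear the hood.
- **Scoop to the board:** I pinched it by its sides, drew it about 115 mm forward, lifted it and set it on the board with all four nutmegs still in it. The set-down pressed about 23 N at the wrist.
- **Tipping:** I took it by the handle and held the spout level about 22 mm above the dish rim. I then tipped it slowly about the spout to 0.54 rad (31°), and all four nutmegs rolled into the dish.
- **Final check:** both cameras show four nutmegs in the dish and the dish centred on the scale. The empty scoop is standing on the board, the bin is open, the bystanders are where they were, and the gripper is clear of everything.

The two cameras disagreed by a few millimetres on the bin and scoop positions. The bin's y came out about 3 mm off when the fingers closed on the tab, so I corrected it. No check failed.

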